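# Check a papier-mâché relief for dryness with a moisture meter

## Robot

A 6-joint arm with a two-finger parallel gripper is mounted at the origin on the work surface. World frame = base frame: x ahead of the robot, y to its left, z up, the work surface at z = 0. Lengths are in m, angles in degrees, forces in N, time in s.
With the tool pointing down it reaches from about 0.4 to 0.825 m from the base axis. Payload 7 kg.
Tool frame: the origin (TCP) lies between the finger pads; the fingertips stand 19 mm ahead of it and the grasp point (between the pads) is the TCP (r.tip_extent is the distance from the TCP to the fingertips, in m); z points along the fingers, y is the direction in which the jaws open and shut (so a half turn about z gives the same grasp; the last joint's range is limited). The gripper opens to 88 mm and grips with 3 to 60 N. Pads are 19 mm wide; open, the fingers measure 130 mm over their backs; the gripper's body (78 mm by 193 mm) begins 47 mm behind the grasp point.
Start: joints at [-57.175, 20.546, 0.682, 0, -70.136, -16.507], TCP at [0.19, -0.648, 0.246] pointing down, gripper open.
Joint ranges: [-176.03, 176.03], [-82.01, 121.73], [-58.28, 71.71], [-173.87, 95.51], [-174.79, -0.11], [-173.66, 173.66]. Speed limits (degrees/s): [136.94, 136.94, 172.46, 180, 180, 180].

## Interface

Orientations are given as [roll, pitch, yaw] about the fixed x, y, z axes, in that order (R = Rz(yaw) Ry(pitch) Rx(roll)).
In Python, from plant import r, capture, workorder, spotter gives the robot as it stands.
- The arm moves only by the tool step_arm, never from a script. Its argument "motion" is a list of rows, each a list of 5 numbers: the finger opening in m, from 0 to 0.0876, then the shift along the tool's x, y, z in m, then the turn about the tool's z in rad. In form: [[grip, dx, dy, dz, roll], ...]. A call has 1 to 5 rows; each row is the pose to reach, as a shift and turn from the pose commanded when the call began, along the tool's axes at that moment; what a row does not reach only later rows make up. A row lasts 1/8 s, in which the tool goes at most 62.5 mm and 10.7 degrees, less where a joint would pass 70% of its speed; a pose out of reach is approached as far as the arm can. A call with a gripper value outside its range is refused whole. The fingers move at their own pace and stop on an object; "newtons" is the grip in N (left out, the last holds). Time passes only in rows, so rows that repeat a pose let the fingers close. It gives the time, the measured TCP pose, the force and the opening at its end, in the units of the state.
- r.get_state(): the state, without advancing time (a new reading comes with each control period).
- capture(name): name is "side" or "top" or "wrist"; returns a dict with "image" (384x512x3 uint8, red, green, blue), "z_map" (384x512 float32, m along the optical axis (not along the pixel's ray), 0 where there is no reading), "fx", "fy", "cx", "cy" (pixels), "pose" (4x4, takes a point from camera to world coordinates). Camera axes: x right, y down, z forward; pixel columns grow to the right and rows downward; lengths in m; the calibration is good to about 2 mm. The wrist camera is an equidistant fisheye: a pixel r from the principal point sees the ray r / f radians off the axis. A picture is of the moment at which its call begins.
- workorder.close_job(): hands the job in, once; it reports no verdict.
Trained networks look in the newest picture that a camera, given by its name, has taken for a name from the list of things; names that differ only in an ending like _2 or _b are one class to them, and where a whole thing is asked for, a point or a joint stands for the part that bears it (a point fixed in the world has none). Each returns a list of dicts, best first, with "p" (0 to 1); they miss things now and then, are a little off and sometimes report something else, mostly with a low value. They report only what shows in the picture. A call takes as long as a camera call. They do not tell look-alikes from the thing itself.
- spotter.regions_of(camera, label): "mask" (384x512 bool, what is visible of it).
- spotter.tip_of(camera, label): "location" ([x, y, z] in m, in world coordinates, good to about 4 mm: a listed point, or the origin of a listed thing).
The state is a dict: "time_s": time; "joints": joint angles; "qd": joint speeds; "joint_torque": joint torques, N m; "tcp_pos": TCP position; "eef_rot": TCP orientation; "contact_force": force on the tool from outside, world axes, zero at the start; "moment": the same for the moment, N m; "gripper_width": finger opening in m.
Only numpy, scipy, OpenCV 4.12 (cv2) and the standard library are available. Lean on these libraries where they do the work, as an engineer would, in place of code of your own. Each camera call takes 0.05 s, during which the arm holds its last target.

## Task

The papier-mâché relief on the tabletop easel must be checked for damp before it is painted. First clip the orange spring clamp over either side edge of the easel's board, so that it pinches relief and board together by itself; then pick up the yellow moisture meter and hold its two sprung contacts inside the blue ring, square to the relief, pressed gently so that the nose goes in about half way. Finish while still holding the meter there for the reading, with the relief still in its place and the other things on the table left where they are.

Things in the scene. Friction and masses are not known exactly. Their poses are not given: they have to be found in the camera images.
- easel: Fixed wooden tabletop easel; origin on the table under the foot of the board's front face, mid-width; it faces its own -x, y along the width, z up. Board 170 mm wide, 8 mm thick, leaning back 20 degrees: up the slope is (0.342, 0, 0.940), out of the front face (-0.940, 0, 0.342). A ledge 36 mm deep with a 6 mm high lip crosses its foot; a 30 mm wide prop stands behind its middle only.
- ledge (a point): Point of the easel, 50 mm above its origin, where the ledge's upper face meets the board's front face, mid-width. From here the board runs 235 mm up the slope; its two side edges, 85 mm to either side, are free all the way up, in front and behind.
- panel: Loose cream papier-mâché relief, 160 mm wide, 170 mm tall, 8 mm thick, about 220 g, leaning on the board, its foot on the ledge; relief and board are 16 mm thick together, the board standing out 2 to 8 mm beyond it at each side. Axes as the easel's (z vertical); origin mid-width at the foot of its back face. Flat 20 mm along both sides and all about the ring; low hills on its lowest 65 mm.
- spot (a point): Middle of the blue ring (36 mm outside, 31 mm inside diameter, small blue cross in the middle) on the relief's front face, 112 mm up the slope from its lower edge, 12 mm to the easel's -y side of its middle. Axes: z out of the face, x up the slope, y along the width.
- clamp: Loose steel spring clamp with orange ends, 75 g, 24 mm thick, lying flat. Origin on its underside under the hinge pin; jaws to its +x, handles to -x, z up along the hinge. Shut, two round jaw pads (10 mm across, 20 mm long in z) meet at x = 45 mm; two round handle ends (12 mm across, 24 mm long in z) stand at x = -45, y = +25 and -25 mm, 62 mm over their outsides. Throat 33 mm deep.
- clamp_arm (a joint): Opening of the clamp, rad: 0 shut, 0.7 at the stop, about 0.36 when clipped on board and relief. Squeezing the handle ends in y takes 7 N at first, 12 N at the stop, where they are 28 mm over their outsides; both arms turn alike if both ends are pushed. The hinge is then 51 mm and the jaw pads' middles about 93 mm ahead of the line between the handle ends, the pads 31 mm clear of each other.
- meter: Loose yellow moisture meter, 155 g, lying on its back with the display up. Body 130 mm long (x), 44 mm wide (y), 28 mm thick (z); origin in the middle of its underside; +x to the nose, z out of the display. Black nose with two round-ended brass contacts 12 mm apart in y, their ends 91 mm ahead of the origin at the middle of the thickness (14 mm above the underside).
- nose_tip (a point): Point midway between the ends of the meter's two contacts; it moves with the sprung nose.
- meter_nose (a joint): How far the meter's sprung nose is pushed in, m: 0 free, 0.008 at its stop. It takes 1.5 N to start and 0.5 N more per mm (3.5 N half way).
- figure: Bystander: cream papier-mâché bottle figure with a round head, 70 mm across, 253 mm tall; origin under its middle.
- tape: Bystander: roll of masking tape lying flat, 100 mm across, 24 mm high; origin under its middle.
- pencil: Bystander: green pencil lying between the clamp and the meter, 165 mm long along its x, 8 mm thick; origin under its middle.
- brush_pot: Bystander: aluminium pot of brushes, 82 mm across, 105 mm high, brushes to 230 mm; origin under its middle.
- glue: Bystander: white glue bottle, 56 mm across, 150 mm tall; origin under its middle.
- paste_bowl: Bystander: empty white bowl, 110 mm across, 50 mm high; origin under its middle.
Things that resemble listed ones, but are neither listed nor needed, are in the scene too. Several things look just like the clamp: the one meant starts farthest to the robot's right.

How it is judged:
By the outcome, as a careful person would: the job done as asked, in the order asked, and still so for the second after the job is handed in, while the arm keeps its last pose, push and grip.
It also fails if it takes over 64 s, if anything falls off the work surface, if the arm or the gripper's body presses on something with over 40 N, if the wrist force passes 120 N, or if a joint passes its speed limit or range.

## Working session

There is one attempt and no reset: what is moved stays moved. The work goes in short steps, Python scripts to look and compute and a tool call to move; the robot and the scene stay as the last step left them, time stands still between calls to the robot, and variables do not carry over. Pictures are saved under pics/ and viewed, and the job is handed in when it is done.

Besides the shell and the picture viewer there is one more tool, called as a command line: name --pt "numbers of a row" for each row, then --argument value for the rest. step_arm: Moves the arm, as the interface text tells. Its arguments: {"type":"object","properties":{"motion":{"type":"array","items":{"type":"array","items":{"type":"number"}}},"newtons":{"type":"number"}},"required":["motion"]}

```bash
ls; mkdir -p pics; python3 - <<'E'
from plant import r, capture, workorder, spotter
import cv2
print(r.get_state(), r.tip_extent)
for n in ["side","top","wrist"]:
    c=capture(n); cv2.imwrite(f"pics/{n}0.png",c["image"][:,:,::-1]); print(n,c["fx"],c["fy"],c["cx"],c["cy"],c["pose"].round(3).tolist())
    for l in ["easel","ledge","panel","spot","clamp","meter","nose_tip","pencil","figure","tape","brush_pot","glue","paste_bowl"]:
        if n=="wrist" : continue
        print(n,l,[(round(d["p"],2),[round(float(v),3) for v in d["location"]]) for d in spotter.tip_of(n,l)][:5])
E
```

```text
pics
{'time_s': 0.0, 'joints': array([-5.71755071e+01,  2.05911051e+01,  6.34028500e-01, -1.99825309e-02,
       -7.01358915e+01, -1.65074367e+01]), 'qd': array([ 0.11226332,  0.01321494,  0.03404968,  0.02776701, -0.0339055 ,
       -0.07258304]), 'joint_torque': array([ 1.24765243e-04, -5.82720459e+01,  2.93067491e+01,  6.99736297e+00,
        6.94264789e-03, -1.13018880e-04]), 'tcp_pos': array([ 0.18949689, -0.64737895,  0.24462876]), 'eef_rot': array([ 1.79905526e+02, -8.40785744e-03, -1.63689742e+02]), 'contact_force': array([-0.51572155, -1.24198985, -1.078851  ]), 'moment': array([ 0.04452212, -0.04251071, -0.01658966]), 'gripper_width': 0.08755444722815414} 0.019
side 478.32542830007424 478.32542830007424 259.1625044311918 188.84413748202408 [[-0.797, -0.44, 0.414, -0.018], [-0.604, 0.576, -0.551, 0.701], [0.004, -0.689, -0.724, 1.069], [0.0, 0.0, 0.0, 1.0]]
side easel [(0.65, [0.577, 0.236, -0.002])]
side ledge [(0.81, [0.572, 0.231, 0.046])]
side panel []
side spot [(0.61, [0.775, 0.082, 0.0])]
side clamp [(0.74, [0.576, -0.284, 0.001]), (0.65, [0.297, -0.183, -0.001]), (0.
[... 825 characters left out ...]
 [(0.7, [0.3, -0.18, -0.001]), (0.63, [0.574, -0.287, 0.004]), (0.45, [0.396, 0.032, 0.001])]
top meter [(0.97, [0.58, -0.037, 0.003])]
top nose_tip [(0.47, [0.497, -0.027, 0.016]), (0.37, [0.756, -0.147, 0.002])]
top pencil [(0.6, [0.58, -0.158, 0.004])]
top figure [(0.78, [0.706, -0.411, 0.003]), (0.19, [0.497, -0.028, 0.015])]
top tape [(0.49, [0.758, -0.146, 0.004])]
top brush_pot [(0.73, [0.778, 0.079, -0.002])]
top glue [(0.79, [0.568, -0.471, -0.006])]
top paste_bowl [(0.93, [0.441, 0.438, 0.0])]
wrist 297.3186396354542 297.3186396354542 255.57562495441888 194.94983666882078 [[-0.281, 0.913, 0.297, 0.11], [0.96, 0.267, 0.087, -0.672], [0.0, 0.309, -0.951, 0.385], [0.0, 0.0, 0.0, 1.0]]
```

View pics/side0.png

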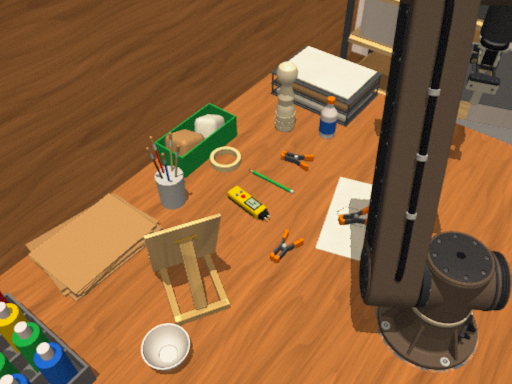

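View pics/top0.png

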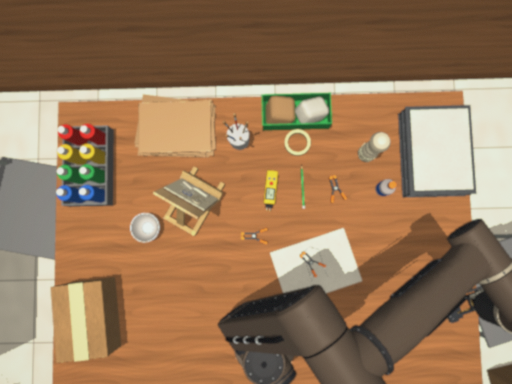

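View pics/wrist0.png

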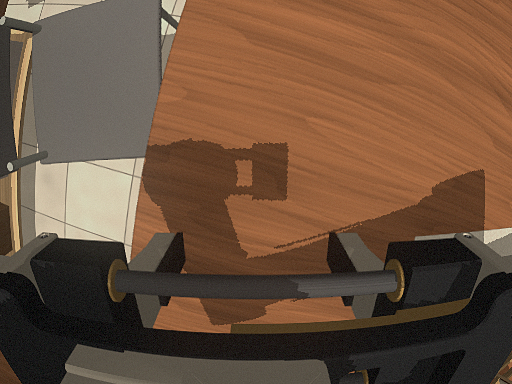

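The three clamp candidates are A at top (337,188), B on the paper at top (312,263) and C at top (256,237). A has the lowest y (about -0.285), so it is the rightmost and the one meant. I'll enlarge it and measure the easel.

```bash
cat > h.py <<'E'
from plant import r, capture, workorder, spotter
import cv2, numpy as np
def cloud(c):
    z=c["z_map"]; v,u=np.mgrid[0:z.shape[0],0:z.shape[1]]
    P=np.stack([(u-c["cx"])/c["fx"]*z,(v-c["cy"])/c["fy"]*z,z],-1)
    W=P@c["pose"][:3,:3].T+c["pose"][:3,3]; W[z<=0]=np.nan
    return W
def save(n,img,scale=1):
    img=cv2.resize(img,None,fx=scale,fy=scale,interpolation=cv2.INTER_CUBIC); cv2.imwrite("pics/"+n,img[:,:,::-1])
def st():
    s=r.get_state(); print("t",round(s["time_s"],2),"tcp",s["tcp_pos"].round(4),"rot",s["eef_rot"].round(2),"F",s["contact_force"].round(2),"M",s["moment"].round(2),"w",round(s["gripper_width"],4),"q",s["joints"].round(1)); return s
E
python3 - <<'E'
from h import *
c=capture("top"); W=cloud(c)
i=c["image"]
save("clampA.png",i[150:220,225:400],4); save("easel_top.png",i[150:250,130:250],6)
for n in ("top","side"):
    c=capture(n) if n=="side" else c; W=cloud(c)
    if n=="side": save("easel_side.png",c["image"][200:330,130:250],5)
    m=spotter.regions_of(n,"easel"); print(n,[ (x["p"],x["mask"].sum()) for x in m])
    m2=spotter.regions_of(n,"panel"); print(n,[ (x["p"],x["mask"].sum()) for x in m2])
    for l,mm in(("e",m),("p",m2)):
      for x in mm[:1]:
        P=W[x["mask"]]; P=P[~np.isnan(P[:,0])]; 
        hi=P[P[:,2]>0.09]
        # ransac plane
        best=0;rng=np.random.default_rng(0)
        for k in range(500):
            a=hi[rng.choice(len(hi),3,0)]; nn=np.cross(a[1]-a[0],a[2]-a[0]); 
            if np.linalg.norm(nn)<1e-5: continue
            nn/=np.linalg.norm(nn); inl=abs((hi-a[0])@nn)<0.003
            if inl.sum()>best: best=inl.sum();B=inl
        Q=hi[B];ctr=Q.mean(0);nn=np.linalg.svd(Q-ctr)[2][2]; nn*=np.sign(nn[2])
        print(n,l,len(hi),best,"ctr",ctr.round(4),"n",nn.round(3),"yawfront",np.degrees(np.arctan2(nn[1],nn[0])).round(2),Q.min(0).round(3),Q.max(0).round(3))
    np.save(f"pics/{n}_W.npy",W)
E
```

```text
top [(0.97, np.int64(1440)), (0.37, np.int64(239))]
top [(0.6, np.int64(798))]
top e 574 432 ctr [0.5171 0.2689 0.2439] n [ 0.803 -0.481  0.352] yawfront -30.9 [0.465 0.18  0.142] [0.574 0.347 0.277]
top p 714 583 ctr [0.5522 0.2499 0.1583] n [ 0.802 -0.481  0.355] yawfront -30.93 [0.494 0.171 0.09 ] [0.61  0.328 0.219]
side [(0.59, np.int64(4723)), (0.58, np.int64(1157))]
side []
side e 2592 1796 ctr [0.5252 0.269  0.1977] n [ 0.808 -0.483  0.337] yawfront -30.9 [0.459 0.176 0.09 ] [0.599 0.351 0.274]
```

View pics/clampA.png

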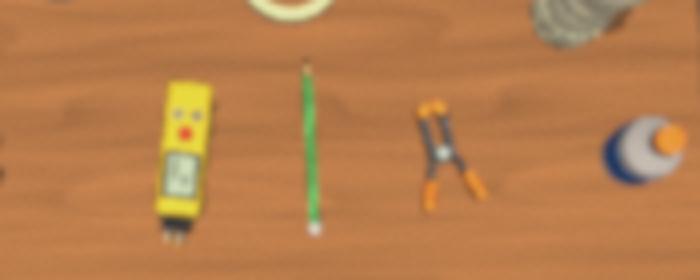

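View pics/easel_top.png

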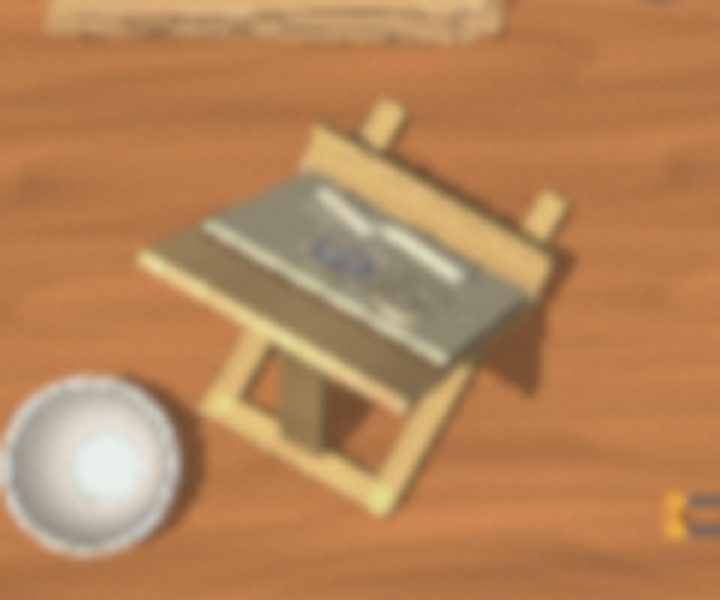

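View pics/easel_side.png

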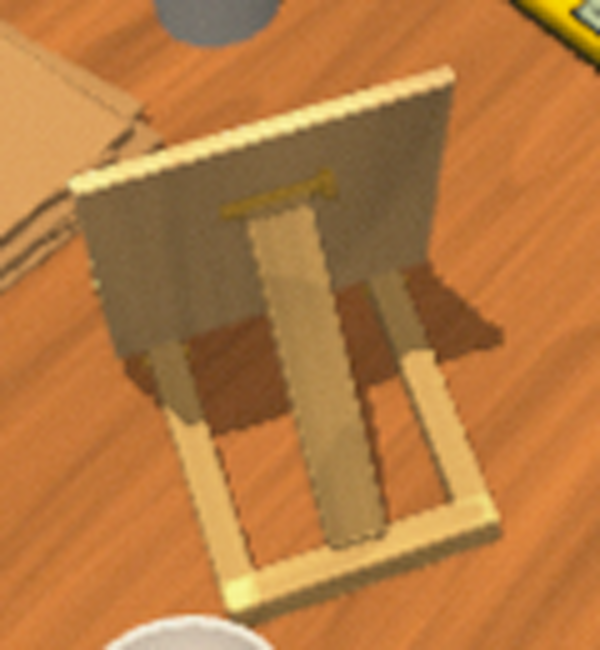

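The enlargement shows clamp A with jaws up at crop (430,107), its hinge at (443,153) and handles at (430,195) and (476,185), so its yaw is about 14°. The easel faces yaw -31°. Clipping the +y edge needs the clamp at yaw about 59°. I'm moving above the clamp for a wrist view.

step_arm --pt "0.085 -0.05 0.031 0 0" --pt "0.085 -0.1 0.062 0 0" --pt "0.085 -0.15 0.093 0 0" --pt "0.085 -0.2 0.124 0 0" --pt "0.085 -0.25 0.155 0 0"

```text
time_s: 2.38
tcp_pos: [0.3871, -0.4273, 0.2459]
eef_rot: [-180.0, 0.0, -163.7]
contact_force: [1.1, -0.4, 0.8]
gripper_width: 0.085
```

step_arm --pt "0.085 -0.05 0.031 0 0" --pt "0.085 -0.1 0.062 0 0" --pt "0.085 -0.145 0.092 0 0" --pt "0.085 -0.145 0.092 0 0"

```text
time_s: 2.88
tcp_pos: [0.5015, -0.2972, 0.2456]
eef_rot: [-180.0, 0.0, -163.4]
contact_force: [-0.1, -0.5, 0.6]
gripper_width: 0.0847
```

```bash
python3 - <<'E'
from h import *
st(); c=capture("wrist"); save("w1.png",c["image"]); print(c["pose"].round(3).tolist())
for d in spotter.tip_of("wrist","clamp"): print(d)
c=capture("top"); save("t1.png",c["image"])
E
```

```text
t 2.88 tcp [ 0.5015 -0.2972  0.2456] rot [-1.8000e+02  3.0000e-02 -1.6344e+02] F [-0.13 -0.5   0.56] M [-0.02  0.08  0.01] w 0.0847 q [-11.4  11.9 -11.3  -0.  -66.8 -62. ]
[[-0.285, 0.911, 0.297, 0.422], [0.958, 0.271, 0.088, -0.322], [0.0, 0.309, -0.951, 0.385], [0.0, 0.0, 0.0, 1.0]]
{'location': [0.4057, 0.0309, -0.0011], 'p': 0.8}
{'location': [0.2962, -0.1772, 0.0018], 'p': 0.57}
{'location': [0.5753, -0.2859, 0.0015], 'p': 0.56}
{'location': [0.57, -0.4619, -0.0011], 'p': 0.37}
```

View pics/w1.png

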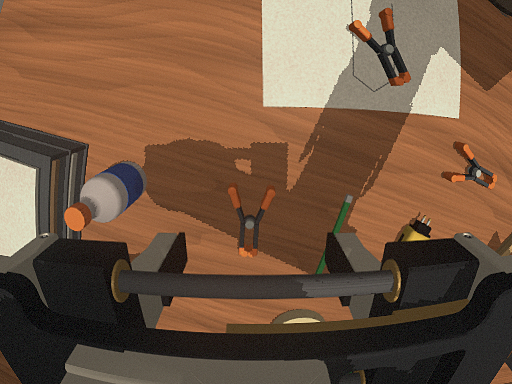

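Wrist view: the clamp's hinge is at (250,222), its handles at (234,192) and (268,192), and its jaws at (248,252). I'll project these with depth.

```bash
cat >> h.py <<'E'
def fish(c,u,v,z=None):
    dx,dy=u-c["cx"],v-c["cy"]; rr=np.hypot(dx,dy); th=rr/c["fx"]
    d=np.array([dx/rr*np.sin(th),dy/rr*np.sin(th),np.cos(th)])
    R=c["pose"][:3,:3];o=c["pose"][:3,3]; w=R@d
    if z is None:
        zz=c["z_map"][int(round(v)),int(round(u))]; return o+w*(zz/d[2])
    return o+w*((z-o[2])/w[2])
E
python3 - <<'E'
from h import *
c=capture("wrist"); i=c["image"]
m=cv2.inRange(cv2.cvtColor(i,cv2.COLOR_RGB2HSV),(3,150,110),(18,255,255)); m[:180]=0;m[265:]=0;m[:,:215]=0;m[:,290:]=0
n,l,s,ce=cv2.connectedComponentsWithStats(m)
P=[]
for k in range(1,n):
    if s[k,4]<15: continue
    vs,us=np.nonzero(l==k); Q=np.array([fish(c,u,v) for u,v in zip(us,vs)])
    top=Q[Q[:,2]>np.nanmax(Q[:,2])-0.004]
    print(s[k],ce[k],Q.mean(0).round(4),"top",top.mean(0).round(4),"min",Q.min(0).round(4),"max",Q.max(0).round(4))
print(fish(c,250,222),fish(c,250,218))
save("w1c.png",i[170:270,200:300],6)
E
```

```text
[286 180   4  12  27] [287.88888889 185.55555556] [ 5.139e-01 -2.507e-01 -2.000e-04] top [ 5.139e-01 -2.507e-01 -2.000e-04] min [ 0.5065 -0.2543 -0.0019] max [ 0.5213 -0.2469  0.0017]
[229 185  13  26 166] [235.10843373 198.62048193] [ 0.5438 -0.3149  0.0242] top [ 0.4191 -0.3242  0.3848] min [ 0.4191 -0.3248 -0.0011] max [ 0.568  -0.3041  0.3848]
[263 187  14  26 171] [269.48538012 200.43274854] [ 0.5343 -0.2716  0.022 ] top [ 0.5339 -0.2716  0.0232] min [ 0.5204 -0.2769 -0.0012] max [ 0.5587 -0.2641  0.0254]
[215 229  72  36 933] [238.6323687  252.81028939] [ 0.63   -0.288   0.0043] top [ 0.4191 -0.3242  0.3848] min [ 0.4191 -0.3302 -0.0023] max [ 0.6622 -0.2139  0.3848]
[ 0.56995381 -0.28755558  0.02313596] [ 0.56760905 -0.28836783  0.01526431]
```

View pics/w1c.png

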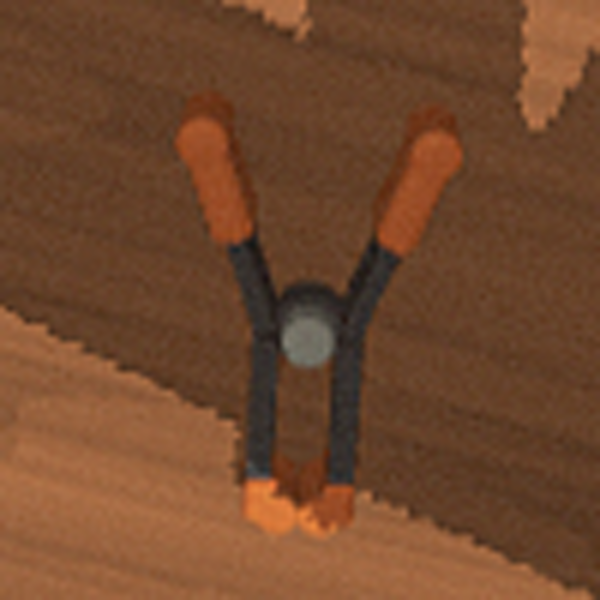

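```bash
python3 - <<'E'
from h import *
c=capture("wrist")
a=fish(c,233.8,193.7,.024);b=fish(c,273.3,195.8,.024);h=fish(c,251.2,227,.025);p=fish(c,248.5,255,.022)
m=(a+b)/2
print(a,b,h,p,m,np.linalg.norm(a-b),np.linalg.norm(h-m),np.linalg.norm(p-h))
for u,v in((m,p),(m,h),(h,p)): print(np.degrees(np.arctan2(*(v-u)[1::-1])))
print(np.degrees(np.arctan2(*(b-a)[1::-1]))-90)
E
```

```text
[ 0.53746815 -0.31874675  0.024     ] [ 0.52601827 -0.26951485  0.024     ] [ 0.57542369 -0.28472521  0.025     ] [ 0.61914351 -0.27618402  0.022     ] [ 0.53174321 -0.2941308   0.024     ] 0.05054581774858778 0.04469283192638575 0.04464722093457652
11.603823536549596
12.151795084209555
11.054187267063663
13.092561155667738
```

Geometry matches the given sizes: 50.5, 44.7 and 44.6 mm against 50, 45 and 45. The handle middle is at (0.532,-0.294) and the yaw is about 12°. Descending.

step_arm --pt "0.085 -0.03 -0.005 0.03 0.078" --pt "0.085 -0.03 -0.005 0.085 0.078" --pt "0.085 -0.03 -0.005 0.14 0.078" --pt "0.085 -0.03 -0.005 0.185 0.078" --pt "0.085 -0.03 -0.005 0.2 0.078" --newtons 30

```text
time_s: 3.75
tcp_pos: [0.5272, -0.2967, 0.043]
eef_rot: [179.9, -0.2, -168.3]
contact_force: [0.0, 0.8, 1.0]
gripper_width: 0.0849
```

```bash
python3 - <<'E'
from h import *
s=st(); c=capture("wrist"); save("w2.png",c["image"])
E
```

```text
t 3.75 tcp [ 0.5272 -0.2967  0.043 ] rot [ 179.89   -0.24 -168.27] F [0.01 0.77 1.02] M [-0.06 -0.01  0.01] w 0.0849 q [-10.9  25.6 -21.5  -0.  -43.2 -67.4]
```

View pics/w2.png

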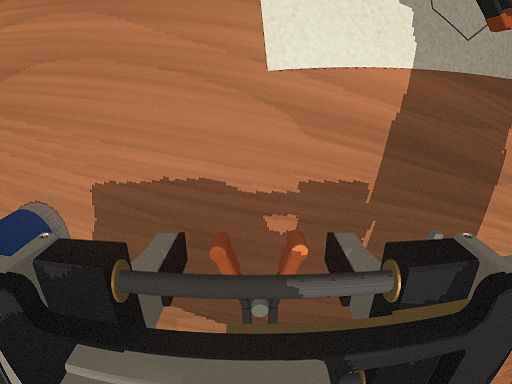

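step_arm --pt "0.085 0 0 0.022 0" --pt "0.085 0 0 0.023 0" --pt "0.06 0 0 0.023 0" --pt "0.028 0 0 0.023 0" --pt "0.028 0 0 0.023 0" --newtons 30

```text
time_s: 4.42
tcp_pos: [0.5299, -0.2962, 0.0235]
eef_rot: [-180.0, 0.1, -168.1]
contact_force: [-0.7, -0.6, 4.0]
gripper_width: 0.0602
```

step_arm --pt "0.028 0 0 0 0" --pt "0.028 0 0 0 0" --pt "0.028 0 0 0 0"

```text
time_s: 4.8
tcp_pos: [0.5302, -0.2966, 0.0235]
eef_rot: [-179.9, 0.1, -168.1]
contact_force: [-0.7, -1.5, 5.0]
gripper_width: 0.0314
```

```bash
python3 - <<'E'
from h import *
s=st(); c=capture("wrist"); save("w3.png",c["image"])
E
```

```text
t 4.8 tcp [ 0.5302 -0.2966  0.0235] rot [-1.7994e+02  7.0000e-02 -1.6813e+02] F [-0.7  -1.49  4.95] M [-0.37  0.17 -0.03] w 0.0314 q [-10.8  27.1 -22.3   0.  -40.5 -67.4]
```

View pics/w3.png

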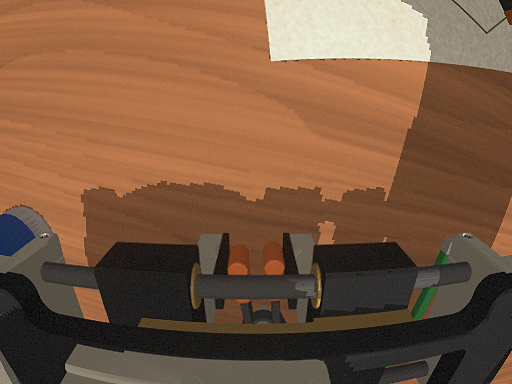

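step_arm --pt "0.028 0 0 0 0" --pt "0.028 0 0 -0.01 0" --pt "0.028 0 0 -0.05 0" --pt "0.028 0 0 -0.09 0" --pt "0.028 0 0 -0.09 0"

```text
time_s: 5.48
tcp_pos: [0.5315, -0.2967, 0.1166]
eef_rot: [-179.8, 0.3, -168.1]
contact_force: [0.5, 0.6, -1.3]
gripper_width: 0.0284
```

```bash
python3 - <<'E'
from h import *
s=st(); c=capture("wrist"); save("w4.png",c["image"][180:360,150:360],3);c=capture("top"); save("t4.png",c["image"])
c=capture("side"); save("s4.png",c["image"][80:230,180:400],3)
E
```

```text
t 5.47 tcp [ 0.5315 -0.2967  0.1166] rot [-179.83    0.33 -168.12] F [ 0.51  0.59 -1.33] M [ 0.04  0.03 -0.01] w 0.0284 q [-10.8  20.5 -17.7   0.  -51.4 -67.4]
```

View pics/w4.png

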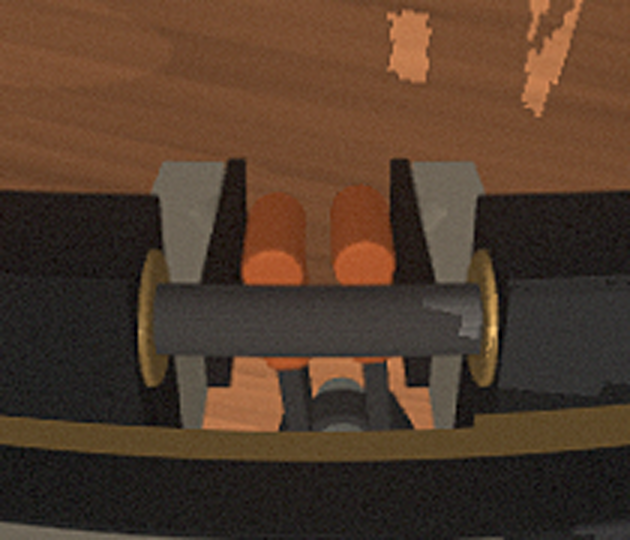

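View pics/s4.png

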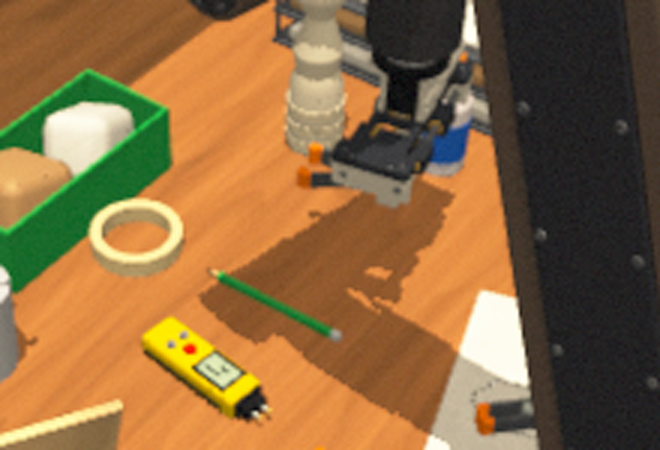

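View pics/t4.png

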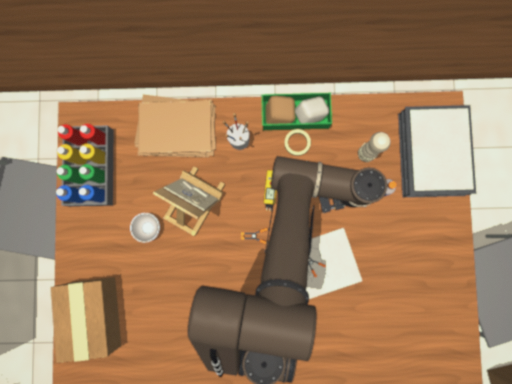

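The clamp is held open (0.0284 m). I'll measure its pads from the side camera and the board's edges in the easel frame.

```bash
python3 - <<'E'
from h import *
st()
c=capture("side"); W=cloud(c); i=c["image"]
hsv=cv2.cvtColor(i,cv2.COLOR_RGB2HSV)
m=cv2.inRange(hsv,(3,170,110),(18,255,255))
n,l,s,ce=cv2.connectedComponentsWithStats(m)
for k in range(1,n):
    if s[k,4]<6: continue
    Q=W[l==k]
    if np.nanmedian(Q[:,2])>0.05: 
        Q=Q[abs(Q[:,2]-np.nanmedian(Q[:,2]))<.03]; print(s[k].tolist(),ce[k].round(),np.nanmean(Q,0).round(4),np.nanmin(Q,0).round(4),np.nanmax(Q,0).round(4))
yaw=np.radians(149.1); O=np.array([0.5775,0.2345,0]); ex=np.array([np.cos(yaw),np.sin(yaw),0]); ey=np.array([-np.sin(yaw),np.cos(yaw),0]); ez=np.array([0,0,1.])
up=.342*ex+.94*ez; nn=-.94*ex+.342*ez
for n in("top","side"):
    W=np.load(f"pics/{n}_W.npy")
    D=W-O; e=np.stack([D@ex,D@ey,D@ez],-1)
    o=D-np.array([0,0,.05]); h=o@nn; y=o@ey; u=o@up
    sel=(abs(y)<.12)&(u>.02)&(u<.26)&(abs(h)<.02)
    print(n,sel.sum(),"h hist",np.histogram(h[sel],bins=np.arange(-.016,.02,.002)))
    for a,b in((.03,.08),(.08,.12),(.12,.16),(.18,.22),(.22,.25)):
        q=sel&(u>a)&(u<b); print((a,b),q.sum(), "h med",np.median(h[q]).round(4),"y",np.percentile(y[q],[0.5,99.5]).round(4),"u",u[q].min().round(3),u[q].max().round(3))
    if n=="top":
        q=sel&(h>.004); print("panel y",np.percentile(y[q],[.5,99.5]),"u",np.percentile(u[q],[.5,99.5]))
        ci=capture("top")["image"]
        b=(ci[...,2].astype(int)-ci[...,0]>15)&sel; print("ring",b.sum(),[np.median(a[b]).round(4) for a in (u,y,h)],W[b].mean(0), u[b].min(),u[b].max(),y[b].min(),y[b].max())
    print("umax",np.percentile(u[sel],99.8))
E
```

```text
t 5.62 tcp [ 0.5289 -0.2958  0.1122] rot [ 1.7996e+02 -3.0000e-02 -1.6817e+02] F [-0.45  0.92 -0.71] M [-0.03  0.09 -0.  ] w 0.0279 q [-10.8  20.8 -17.9  -0.  -51.3 -67.4]
[9, 112, 2, 5, 7] [ 10. 114.] [1.2612 0.2369 0.1891] [1.2574 0.2335 0.1805] [1.2643 0.2387 0.1952]
top 1307 h hist (array([  0,   0,   0,   1,  13,  24,  31,  81, 271, 133,  37, 113, 319,
       175,  50,  47,  12]), array([-0.016, -0.014, -0.012, -0.01 , -0.008, -0.006, -0.004, -0.002,
        0.   ,  0.002,  0.004,  0.006,  0.008,  0.01 ,  0.012,  0.014,
        0.016,  0.018]))
(0.03, 0.08) 248 h med 0.01 y [-0.0878  0.0816] u 0.03 0.08
(0.08, 0.12) 180 h med 0.0094 y [-0.081   0.0822] u 0.08 0.119
(0.12, 0.16) 204 h med 0.0094 y [-0.0864  0.0821] u 0.12 0.16
(0.18, 0.22) 226 h med 0.0014 y [-0.0856  0.082 ] u 0.18 0.22
(0.22, 0.25) 207 h med 0.0 y [-0.0861  0.0819] u 0.22 0.242
panel y [-0.07934332  0.07835671] u [0.0210065  0.20833177]
  return _methods._mean(a, axis=axis, dtype=dtype,
  ret = ret.dtype.type(ret / rcount)
<stdin>:25: RuntimeWarning: Mean of empty slice.
  ret = um.true_divide(
Traceback (most recent call last):
ValueError: zero-size array to reduction operation minimum which has no identity
```

```bash
python3 - <<'E'
from h import *
c=capture("side"); W=cloud(c); i=c["image"]
hsv=cv2.cvtColor(i,cv2.COLOR_RGB2HSV)
m=(hsv[...,0]<16)&(hsv[...,1]>200)&(hsv[...,2]>120); m[:120]=0;m[150:]=0;m[:,:270]=0;m[:,300:]=0
n,l,s,ce=cv2.connectedComponentsWithStats(m.astype(np.uint8))
for k in range(1,n):
    Q=W[l==k]; print(s[k].tolist(),ce[k].round(1),np.nanmedian(Q,0).round(4),np.nanmin(Q,0).round(4),np.nanmax(Q,0).round(4))
c=capture("side"); save("s5.png",i[115:155,265:325],10)
c=capture("top"); W=cloud(c); i=c["image"]; save("t5.png",i[165:210,360:410],10)
hsv=cv2.cvtColor(i,cv2.COLOR_RGB2HSV)
m=(hsv[...,0]<16)&(hsv[...,1]>180)&(hsv[...,2]>120); m[:170]=0;m[200:]=0;m[:,:380]=0;m[:,400:]=0
print(m.sum(),W[m].round(4))
E
```

```text
[283, 130, 5, 5, 19] [284.8 132.1] [ 0.6214 -0.2848  0.0971] [ 0.6154 -0.3731 -0.0019] [ 0.6872 -0.2767  0.109 ]
[279, 136, 5, 7, 31] [281.  139.2] [ 0.6074 -0.2446  0.1034] [ 0.6015 -0.3513 -0.0067] [ 0.6887 -0.2375  0.111 ]
7 [[ 0.5746 -0.4567  0.1479]
 [ 0.573  -0.471   0.1593]
 [ 0.571  -0.4525  0.1497]
 [ 0.5677 -0.4532  0.1469]
 [ 0.5669 -0.4732  0.1504]
 [ 0.5639 -0.4521  0.1502]
 [ 0.5598 -0.4579  0.1538]]
```

View pics/s5.png

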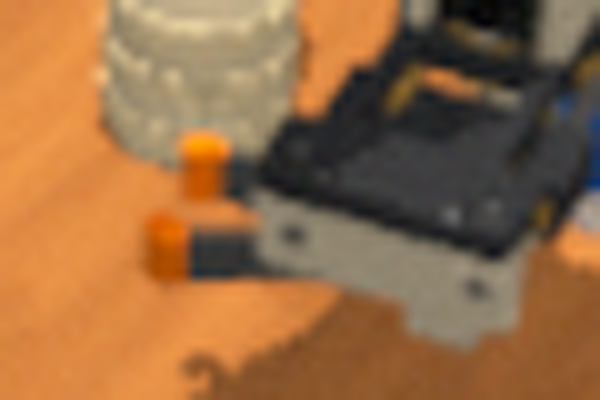

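View pics/t5.png

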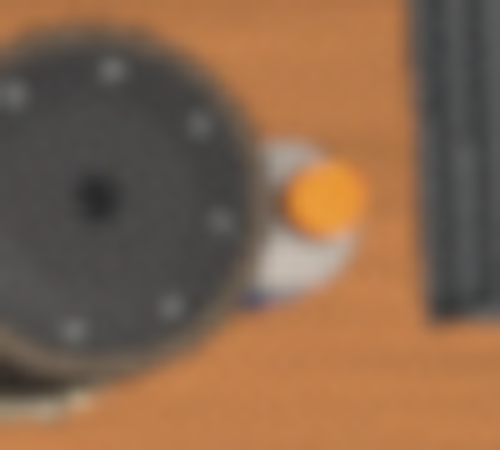

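The pads' middle sits 91 mm ahead of the TCP and about 9.5 mm to tool +y, so the clamp is skewed about 5.5° in the grip. I'm moving to a pre-pose off the easel's +y edge with the skew corrected.

step_arm --pt "0.028 0 0.04 -0.05 0" --pt "0.028 0.006 0.1 -0.05 0" --pt "0.028 0.015 0.16 -0.05 0" --pt "0.028 0.022 0.22 -0.05 0" --pt "0.028 0.03 0.28 -0.05 0"

```text
time_s: 6.5
tcp_pos: [0.4419, -0.0268, 0.1624]
eef_rot: [-180.0, 0.0, -168.2]
contact_force: [2.1, 0.2, -0.6]
gripper_width: 0.028
```

step_arm --pt "0.028 0 0.04 0 -0.15" --pt "0.028 0 0.078 0 -0.3" --pt "0.028 0 0.078 0 -0.45" --pt "0.028 0 0.078 0 -0.6" --pt "0.028 0 0.078 0 -0.729"

```text
time_s: 7.12
tcp_pos: [0.4264, 0.0482, 0.1623]
eef_rot: [180.0, -0.0, -126.1]
contact_force: [0.2, 0.5, -2.4]
gripper_width: 0.028
```

step_arm --pt "0.028 0 0 0 0" --pt "0.028 0 0 0 0"

```text
time_s: 7.38
tcp_pos: [0.4266, 0.048, 0.1624]
eef_rot: [180.0, -0.0, -126.5]
contact_force: [0.6, -0.4, -0.7]
gripper_width: 0.0283
```

```bash
python3 - <<'E'
from h import *
s=st(); c=capture("side"); save("s6.png",c["image"][130:330,130:330],3); W=cloud(c); np.save("pics/s6.npy",W)
i=c["image"]; hsv=cv2.cvtColor(i,cv2.COLOR_RGB2HSV)
c2=capture("top"); save("t6.png",c2["image"][150:270,130:310],4)
E
```

```text
t 7.38 tcp [0.4266 0.048  0.1624] rot [ 1.7999e+02 -2.0000e-02 -1.2655e+02] F [ 0.58 -0.39 -0.66] M [ 0.01  0.05 -0.02] w 0.0283 q [ 33.    1.3 -35.7  -0.  -53.1 -69.5]
```

View pics/s6.png

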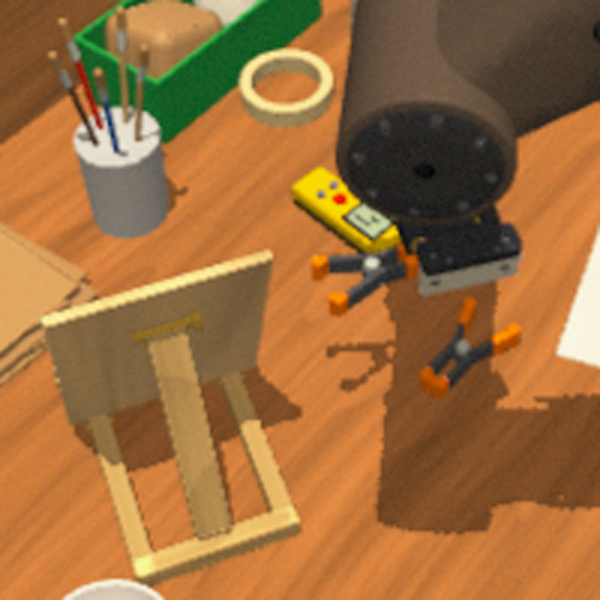

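View pics/t6.png

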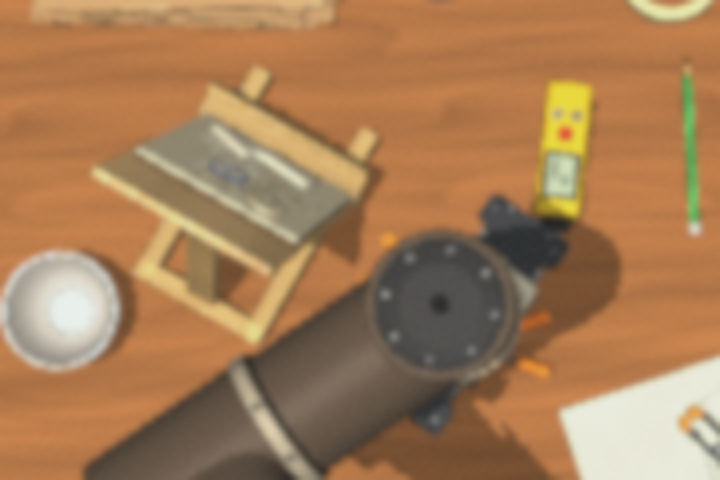

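```bash
python3 - <<'E'
from h import *
W=np.load("pics/s6.npy"); c=capture("side"); i=c["image"]
hsv=cv2.cvtColor(i,cv2.COLOR_RGB2HSV); m=(hsv[...,0]<16)&(hsv[...,1]>200)&(hsv[...,2]>120)&(W[...,2]>.1)&(W[...,2]<.2); m[:200]=0;m[250:]=0;m[:,:225]=0;m[:,280:]=0
n,l,s,ce=cv2.connectedComponentsWithStats(m.astype(np.uint8))
yaw=np.radians(149.1); O=np.array([0.5775,0.2345,0]); ex=np.array([np.cos(yaw),np.sin(yaw),0]); ey=np.array([-np.sin(yaw),np.cos(yaw),0])
R=c["pose"][:3,:3];o=c["pose"][:3,3]
Ms=[]
for k in range(1,n):
    if s[k,4]<4: continue
    Q=W[l==k]; md=np.nanmedian(Q,0)
    # cylinder axis point: push 4mm along horizontal view dir
    vd=md-o; vd[2]=0; vd/=np.linalg.norm(vd); ctr=md+vd*0.004
    e=ctr-O; print(s[k].tolist(),ce[k].round(1),md.round(4),"z",Q[:,2].min().round(3),Q[:,2].max().round(3),"easel",(e@ex).round(4),(e@ey).round(4)); Ms.append(ctr)
h=W[216:221,252:257].reshape(-1,3); print("hinge",np.median(h,0), (np.median(h,0)-O)@ex,(np.median(h,0)-O)@ey)
E
```

```text
[263, 211, 7, 12, 39] [265.9 216.8] [0.4294 0.0722 0.157 ] z 0.14 0.166 easel 0.0401 0.217
[234, 217, 6, 7, 26] [236.4 219.8] [0.4877 0.1227 0.1503] z 0.138 0.159 easel 0.0158 0.1433
[240, 229, 6, 6, 28] [242.5 232. ] [0.4518 0.143  0.15  ] z 0.141 0.157 easel 0.0571 0.1443
hinge [0.45101826 0.09668364 0.16044212] 0.03775515821345668 0.18320897844322628
```

The pads stand at easel (0.0365 ± 0.021, y 0.144, z 0.15), against a slab middle of 0.035. They are straddling correctly, so I'm moving in along the easel's -y.

step_arm --pt "0.028 -0.02 0.002 0 0" --pt "0.028 -0.035 0.003 0 0" --pt "0.028 -0.048 0.004 0 0" --pt "0.028 -0.06 0.005 0 0" --pt "0.028 -0.06 0.005 0 0"

```text
time_s: 8.15
tcp_pos: [0.4586, 0.1001, 0.1624]
eef_rot: [180.0, -0.0, -126.3]
contact_force: [-0.2, -1.1, -1.7]
gripper_width: 0.0283
```

step_arm --pt "0.028 -0.006 0 0 0" --pt "0.028 -0.012 0.001 0 0" --pt "0.028 -0.018 0.001 0 0" --pt "0.028 -0.018 0.001 0 0"

```text
time_s: 8.65
tcp_pos: [0.4681, 0.1147, 0.1624]
eef_rot: [180.0, -0.0, -126.4]
contact_force: [-0.4, -0.3, -1.2]
gripper_width: 0.0282
```

```bash
python3 - <<'E'
from h import *
s=st(); c=capture("side"); save("s7.png",c["image"][180:280,170:270],6); W=cloud(c)
c2=capture("top"); save("t7.png",c2["image"][170:250,150:250],6)
E
```

```text
t 8.65 tcp [0.4681 0.1147 0.1624] rot [ 1.7999e+02 -1.0000e-02 -1.2637e+02] F [-0.44 -0.35 -1.18] M [0.12 0.29 0.02] w 0.0282 q [ 37.2   6.6 -29.8  -0.  -53.6 -73.6]
```

View pics/s7.png

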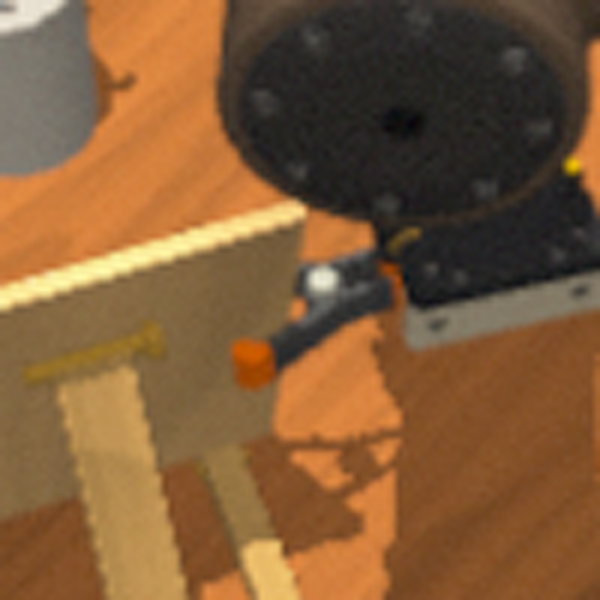

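View pics/t7.png

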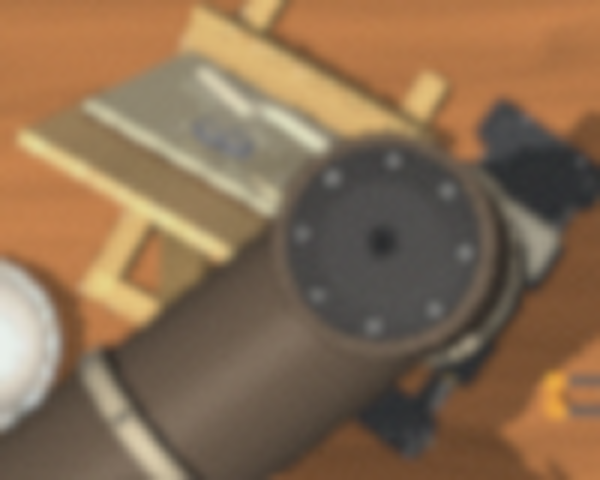

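Side view: the back pad is at crop (252,362), well inside the board edge, with no contact force. I'm easing the grip so the clamp closes.

step_arm --pt "0.032 0 0 0 0" --pt "0.036 0 0 0 0" --pt "0.04 0 0 0 0" --pt "0.043 0 0 0 0" --pt "0.046 0 0 0 0"

```text
time_s: 9.38
tcp_pos: [0.4685, 0.1147, 0.1628]
eef_rot: [-180.0, 0.1, -126.4]
contact_force: [0.0, 1.0, 0.2]
gripper_width: 0.0451
```

```bash
python3 - <<'E'
from h import *
s=st(); c=capture("side"); save("s8.png",c["image"][180:280,170:270],6); c=capture("wrist"); save("w8.png",c["image"])
E
```

```text
t 9.38 tcp [0.4685 0.1147 0.1628] rot [-1.7998e+02  6.0000e-02 -1.2638e+02] F [0.02 0.99 0.18] M [ 0.51 -0.15 -0.02] w 0.0451 q [ 37.2   6.6 -29.8   0.  -53.6 -73.6]
```

View pics/s8.png

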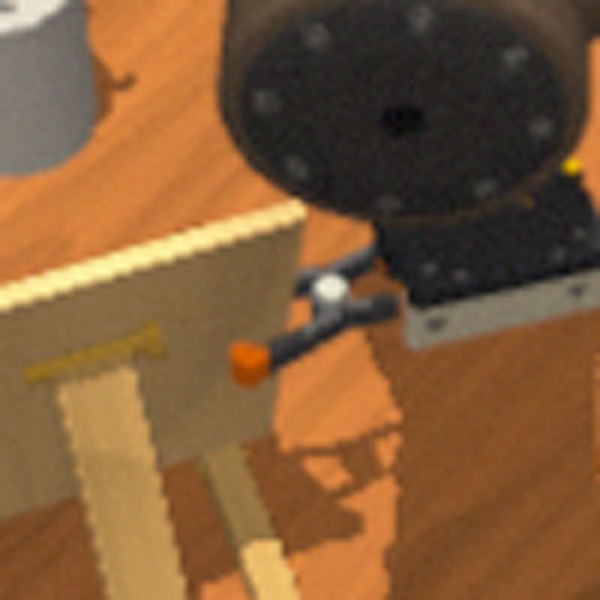

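View pics/w8.png

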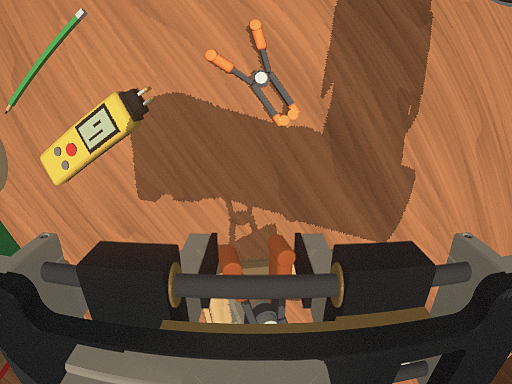

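step_arm --pt "0.05 0 0 0 0" --pt "0.055 0 0 0 0" --pt "0.062 0 0 0 0" --pt "0.075 0 0 0 0" --pt "0.086 0 0 0 0"

```text
time_s: 10.1
tcp_pos: [0.4681, 0.1144, 0.1626]
eef_rot: [-180.0, -0.0, -126.4]
contact_force: [-0.2, -0.8, 0.2]
gripper_width: 0.0764
```

step_arm --pt "0.086 0 0 0 0" --pt "0.086 0 0 0 0"

```text
time_s: 10.35
tcp_pos: [0.4681, 0.1144, 0.1626]
eef_rot: [-180.0, 0.0, -126.4]
contact_force: [0.2, 0.3, 0.3]
gripper_width: 0.0855
```

```bash
python3 - <<'E'
from h import *
s=st(); c=capture("side"); save("s9.png",c["image"][180:280,170:270],6); c=capture("wrist"); save("w9.png",c["image"][180:340,130:380],3)
E
```

```text
t 10.35 tcp [0.4681 0.1144 0.1626] rot [-180.      0.   -126.38] F [0.18 0.31 0.35] M [0.04 0.   0.01] w 0.0855 q [ 37.2   6.6 -29.8  -0.  -53.6 -73.6]
```

View pics/s9.png

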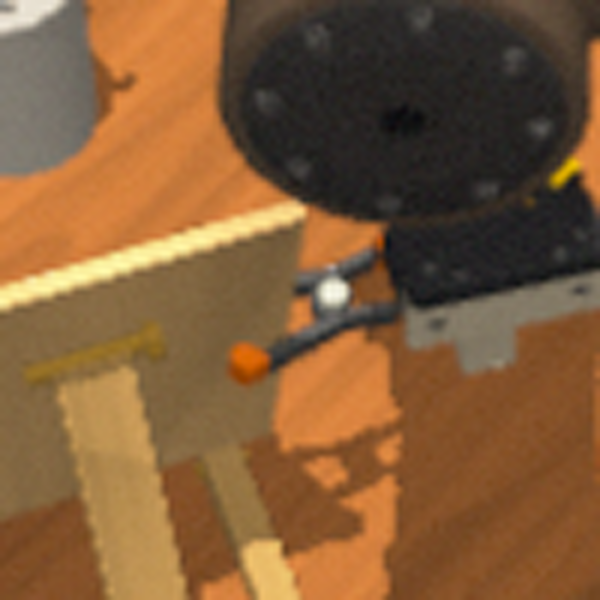

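View pics/w9.png

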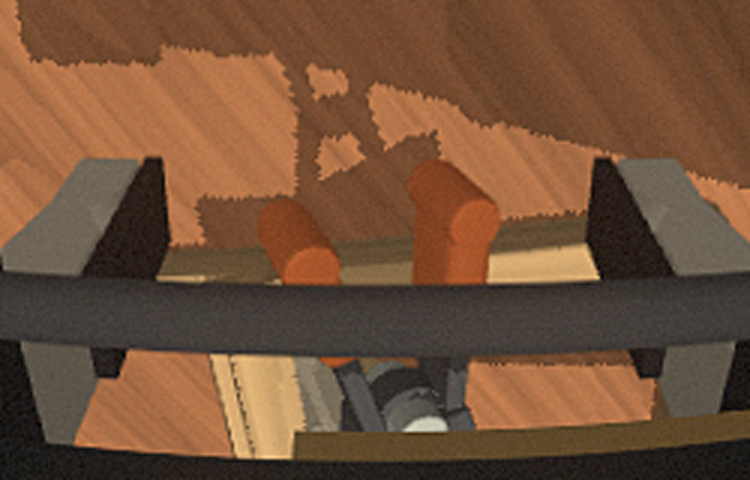

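The clamp now holds relief and board together without the gripper, and has settled to the board's lean. Backing straight off, then up and over to the meter.

step_arm --pt "0.086 0.02 -0.001 0 0" --pt "0.086 0.045 -0.003 0 0" --pt "0.086 0.07 -0.005 0 0" --pt "0.086 0.07 -0.005 -0.05 0" --pt "0.086 0.07 -0.005 -0.08 0"

```text
time_s: 11.08
tcp_pos: [0.4301, 0.0536, 0.2447]
eef_rot: [-179.9, 0.1, -126.4]
contact_force: [1.0, -0.3, -0.2]
gripper_width: 0.086
```

step_arm --pt "0.086 -0.01 -0.03 0 0.18" --pt "0.086 -0.02 -0.06 0 0.36" --pt "0.086 -0.03 -0.09 0 0.54" --pt "0.086 -0.035 -0.12 0 0.72" --pt "0.086 -0.04 -0.14 0 0.9"

```text
time_s: 11.7
tcp_pos: [0.567, 0.0024, 0.2425]
eef_rot: [-180.0, -0.0, -178.4]
contact_force: [0.2, -0.2, -0.2]
gripper_width: 0.0857
```

```bash
python3 - <<'E'
from h import *
s=st(); c=capture("side"); save("s10.png",c["image"][130:330,130:330],3); c=capture("top"); save("t10.png",c["image"][150:250,150:330],4)
c=capture("wrist"); save("w10.png",c["image"])
E
```

```text
t 11.7 tcp [0.567  0.0024 0.2425] rot [-1.8000e+02 -2.0000e-02 -1.7836e+02] F [ 0.2  -0.18 -0.24] M [ 0.01  0.02 -0.  ] w 0.0857 q [  20.    10.6  -13.5   -0.   -66.  -108.4]
```

View pics/s10.png

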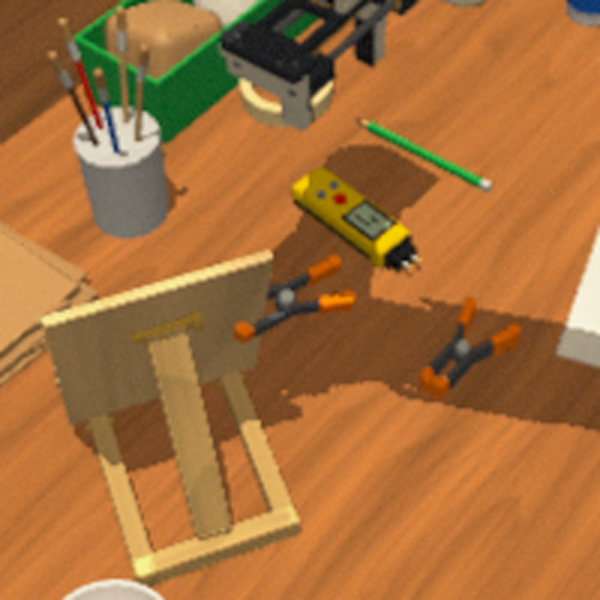

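View pics/t10.png

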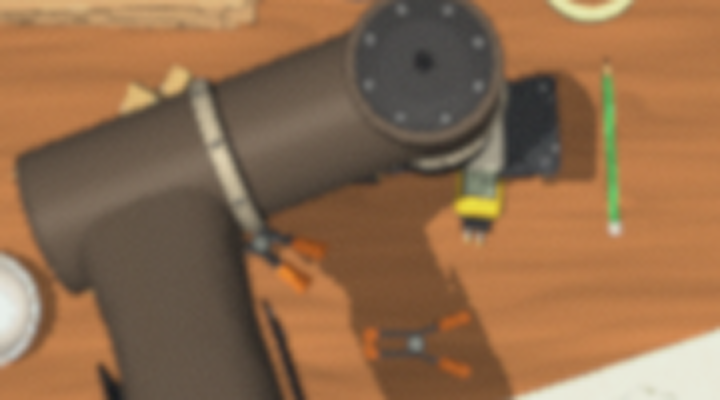

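View pics/w10.png

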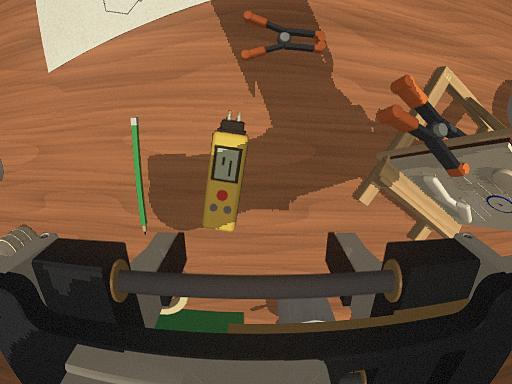

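Wrist view: the meter's tail is at (220,230) and its nose tips at (229,112) and (239,113). The clamp is clipped on at (440,130). Measuring the meter's pose.

```bash
python3 - <<'E'
from h import *
c=capture("wrist"); i=c["image"]
hsv=cv2.cvtColor(i,cv2.COLOR_RGB2HSV); m=((hsv[...,0]>20)&(hsv[...,0]<34)&(hsv[...,1]>140)&(hsv[...,2]>80)).astype(np.uint8); m[:100]=0;m[240:]=0;m[:,:190]=0;m[:,265:]=0
vs,us=np.nonzero(m); Q=np.array([fish(c,u,v) for u,v in zip(us,vs)])
ok=(Q[:,2]>.022)&(Q[:,2]<.034); Q=Q[ok]; print(ok.sum(),Q[:,2].mean())
rect=cv2.minAreaRect((Q[:,:2]*1000).astype(np.float32)); print(rect)
print(cv2.boxPoints(rect))
print(fish(c,229,111,.014),fish(c,239,112,.014))
save("w10c.png",i[95:245,180:280],5)
E
```

```text
1948 0.02729705591268837
((585.14697265625, -37.82973098754883), (43.13463592529297, 128.03903198242188), 82.65694427490234)
[[518.896    -51.037838]
 [645.8849   -67.4025  ]
 [651.39795  -24.621624]
 [524.40906   -8.256966]]
[ 0.49544895 -0.03288068  0.014     ] [ 0.49641786 -0.02058182  0.014     ]
```

View pics/w10c.png

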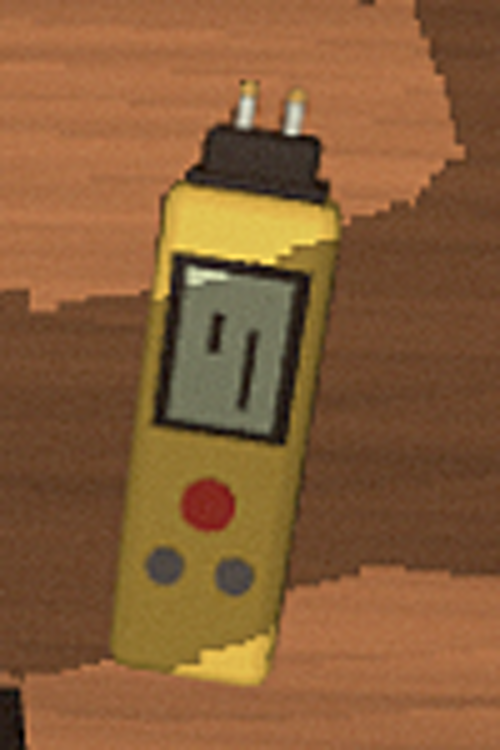

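The meter's centre is at (0.585,-0.038) with yaw 172.7°, and its nose tips are where they should be. The tool can only point down, so the meter has to tilt 20° nose-down. I'll grip near the tail lightly and lift so it pivots on its nose.

step_arm --pt "0.086 -0.03 -0.025 0.03 0.08" --pt "0.086 -0.06 -0.048 0.07 0.156" --pt "0.086 -0.06 -0.048 0.12 0.156" --pt "0.086 -0.06 -0.048 0.17 0.156" --pt "0.086 -0.06 -0.048 0.2 0.156"

```text
time_s: 12.52
tcp_pos: [0.6264, -0.0418, 0.0406]
eef_rot: [-180.0, -0.2, 173.3]
contact_force: [0.8, 1.2, -0.0]
gripper_width: 0.0859
```

step_arm --pt "0.086 0 0 0 0" --pt "0.086 0 0 0 0"

```text
time_s: 12.78
tcp_pos: [0.6293, -0.0413, 0.0444]
eef_rot: [180.0, 0.1, 173.2]
contact_force: [0.7, 0.4, 0.6]
gripper_width: 0.086
```

```bash
python3 - <<'E'
from h import *
s=st(); c=capture("wrist"); save("w11.png",c["image"])
E
```

```text
t 12.78 tcp [ 0.6293 -0.0413  0.0444] rot [1.7998e+02 1.1000e-01 1.7322e+02] F [0.65 0.42 0.6 ] M [-0.01 -0.02 -0.01] w 0.086 q [  14.    27.2  -18.3    0.   -44.4 -110.8]
```

View pics/w11.png

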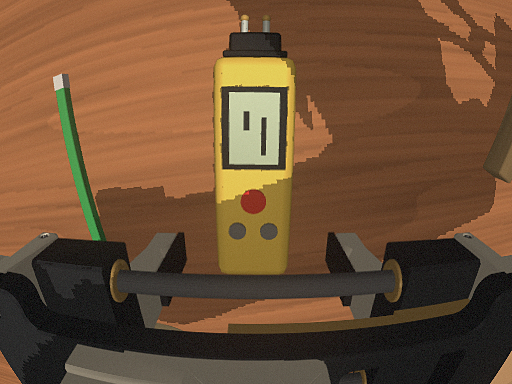

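step_arm --pt "0.086 0 0 0.015 0" --pt "0.086 0 0 0.023 0" --pt "0.07 0 0 0.023 0" --pt "0.05 0 0 0.023 0" --pt "0.04 0 0 0.023 0" --newtons 3

```text
time_s: 13.45
tcp_pos: [0.6287, -0.0416, 0.0194]
eef_rot: [-180.0, -0.0, 173.1]
contact_force: [-0.8, 0.4, 0.6]
gripper_width: 0.061
```

step_arm --pt "0.04 0 0 0 0" --pt "0.04 0 0 0 0" --pt "0.04 0 0 0 0" --pt "0.04 0 0 0 0"

```text
time_s: 13.95
tcp_pos: [0.6286, -0.0416, 0.0195]
eef_rot: [-180.0, -0.0, 173.1]
contact_force: [0.3, 0.6, 0.2]
gripper_width: 0.0442
```

step_arm --pt "0.04 0 0 -0.004 0" --pt "0.04 0 0 -0.009 0" --pt "0.04 0 0 -0.014 0" --pt "0.04 0 0 -0.018 0" --pt "0.04 0 0 -0.018 0"

```text
time_s: 14.58
tcp_pos: [0.6291, -0.0415, 0.0382]
eef_rot: [180.0, 0.1, 173.1]
contact_force: [1.4, 0.9, -0.1]
gripper_width: 0.0437
```

```bash
python3 - <<'E'
from h import *
s=st(); c=capture("wrist"); save("w12.png",c["image"]); c=capture("side"); save("s12.png",c["image"][130:230,180:330],4)
E
```

```text
t 14.57 tcp [ 0.6291 -0.0415  0.0382] rot [1.7998e+02 7.0000e-02 1.7312e+02] F [ 1.42  0.88 -0.14] M [-0.02 -0.28  0.02] w 0.0437 q [  13.9   27.6  -18.5    0.   -43.8 -110.8]
```

View pics/w12.png

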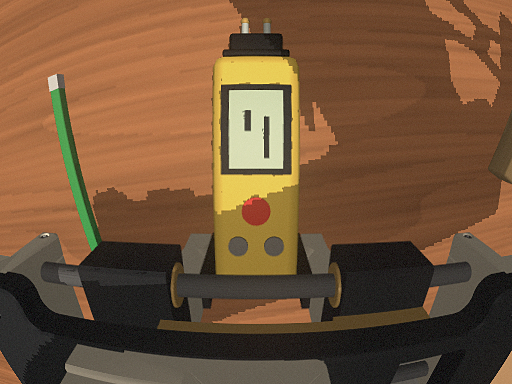

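View pics/s12.png

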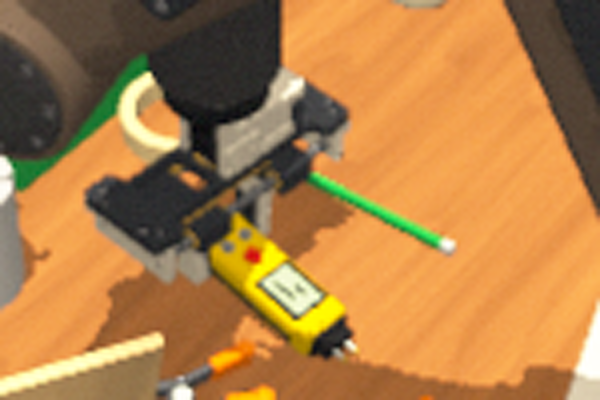

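```bash
cat >> h.py <<'E'
def meter_pose(c=None,verbose=True):
    """fit display plane of the held meter from the wrist camera"""
    c=c or capture("wrist"); i=c["image"]; z=c["z_map"]
    hsv=cv2.cvtColor(i,cv2.COLOR_RGB2HSV); m=((hsv[...,0]>20)&(hsv[...,0]<34)&(hsv[...,1]>130)&(hsv[...,2]>70)); m[:,:190]=0;m[:,330:]=0;m[262:]=0
    n,l,s,ce=cv2.connectedComponentsWithStats(m.astype(np.uint8)); k=1+np.argmax(s[1:,4]); m=cv2.erode((l==k).astype(np.uint8),np.ones((3,3)))>0
    vs,us=np.nonzero(m); Q=np.array([fish(c,u,v) for u,v in zip(us,vs)])
    best=None;bn=0;rng=np.random.default_rng(0)
    for _ in range(300):
        a=Q[rng.choice(len(Q),3,0)]; nn=np.cross(a[1]-a[0],a[2]-a[0]); L=np.linalg.norm(nn)
        if L<1e-6: continue
        inl=abs((Q-a[0])@(nn/L))<.0015
        if inl.sum()>bn: bn=inl.sum();best=inl
    P=Q[best]; ctr=P.mean(0); nn=np.linalg.svd(P-ctr)[2][2]; nn*=np.sign(nn[2])
    # long axis from rect in plane
    s=r.get_state(); yaw=np.radians(s["eef_rot"][2]); x=np.array([np.cos(yaw),np.sin(yaw),0]); x-=nn*(x@nn); x/=np.linalg.norm(x); y=np.cross(nn,x)
    ab=np.stack([(P-ctr)@x,(P-ctr)@y],-1); rect=cv2.minAreaRect((ab*1000).astype(np.float32))
    pts=(cv2.boxPoints(rect)/1000); g=pts[:,0].max()
    print("plane",bn,len(Q),"ctr",ctr.round(4),"n",nn.round(4),"pitch(nose down)",np.degrees(np.arcsin(-x[2])).round(2),"sideroll",np.degrees(np.arcsin(y[2])).round(2),"rect",rect,"front xmax",g)
    return ctr,nn,x,y,ab
E
python3 - <<'E'
from h import *
meter_pose()
E
```

```text
plane 6737 7454 ctr [ 0.5761 -0.0358  0.0366] n [-0.1681  0.0233  0.9855] pitch(nose down) 9.77 sideroll 0.17 rect ((2.4467544555664062, -0.29811668395996094), (103.34168243408203, 41.09345245361328), 0.024567244574427605) front xmax 0.054126397
```

It pivots as hoped: 9.8° so far. Lifting further to reach 20°.

step_arm --pt "0.04 0 0 -0.005 0" --pt "0.04 0 0 -0.01 0" --pt "0.04 0 0 -0.014 0" --pt "0.04 0 0 -0.018 0" --pt "0.04 0 0 -0.018 0"

```text
time_s: 15.35
tcp_pos: [0.6291, -0.0415, 0.0561]
eef_rot: [180.0, 0.1, 173.1]
contact_force: [0.5, -0.3, 0.6]
gripper_width: 0.044
```

```bash
python3 - <<'E'
from h import *
st(); meter_pose()
E
```

```text
t 15.35 tcp [ 0.6291 -0.0415  0.0561] rot [1.7999e+02 6.0000e-02 1.7312e+02] F [ 0.53 -0.35  0.6 ] M [-0.1  -0.24 -0.04] w 0.044 q [  13.9   26.4  -17.7    0.   -45.8 -110.8]
plane 6318 7001 ctr [ 0.5824 -0.0368  0.047 ] n [-0.3328  0.0392  0.9422] pitch(nose down) 19.58 sideroll -0.05 rect ((7.463554382324219, -0.4306316375732422), (41.08154296875, 105.57770538330078), 89.97557830810547) front xmax 0.060261153
```

step_arm --pt "0.04 0 0 -0.001 0" --pt "0.04 0 0 -0.001 0"

```text
time_s: 15.65
tcp_pos: [0.6286, -0.0415, 0.0565]
eef_rot: [-180.0, -0.0, 173.1]
contact_force: [0.9, 0.1, -0.7]
gripper_width: 0.0441
```

step_arm --pt "0.04 0 0 0 0" --pt "0.04 0 0 0 0" --pt "0.04 0 0 -0.03 0" --pt "0.04 0 0 -0.08 0" --pt "0.04 0 0 -0.08 0" --newtons 45

```text
time_s: 16.27
tcp_pos: [0.6312, -0.0413, 0.1409]
eef_rot: [179.9, 0.4, 173.2]
contact_force: [-0.3, -0.1, -2.6]
gripper_width: 0.0437
```

step_arm --pt "0.04 0 0 -0.05 0" --pt "0.04 0 0 -0.11 0" --pt "0.04 0 0 -0.13 0" --pt "0.04 0 0 -0.13 0"

```text
time_s: 16.77
tcp_pos: [0.6291, -0.0414, 0.2676]
eef_rot: [179.9, 0.1, 173.1]
contact_force: [-1.3, 0.4, -2.3]
gripper_width: 0.0435
```

```bash
python3 - <<'E'
from h import *
s=st(); c=capture("wrist"); save("w13.png",c["image"]); ctr,nn,x,y,ab=meter_pose(c)
# front edge of yellow = x 65mm, z 28 ; tip = front edge + 26mm x -14 nn
g=np.percentile(ab[:,0],99.7); mid=(np.percentile(ab[:,1],.5)+np.percentile(ab[:,1],99.5))/2
tip=ctr+x*(g+.026)+y*mid-nn*.014; print("tip",tip.round(4),"rel tcp",(tip-s["tcp_pos"]).round(4),"x yaw",np.degrees(np.arctan2(x[1],x[0])))
print([ (d["p"],np.round(d["location"],4)) for d in spotter.tip_of("wrist","nose_tip")],[ (d["p"],np.round(d["location"],4)) for d in spotter.tip_of("wrist","spot")])
save("w13c.png",c["image"][:280,180:340],3)
E
```

```text
t 16.77 tcp [ 0.6291 -0.0414  0.2676] rot [1.7994e+02 1.4000e-01 1.7311e+02] F [-1.34  0.43 -2.35] M [-0.04 -0.04 -0.01] w 0.0435 q [  13.9   15.6   -3.5   -0.   -70.8 -110.8]
plane 6114 6807 ctr [ 0.5837 -0.0373  0.2587] n [-0.3398  0.031   0.94  ] pitch(nose down) 19.94 sideroll -0.62 rect ((8.86398696899414, -0.63427734375), (40.71160888671875, 105.70028686523438), 89.91789245605469) front xmax 0.06174325
tip [ 0.5075 -0.027   0.2159] rel tcp [-0.1217  0.0144 -0.0517] x yaw 172.87721946581084
[(0.73, array([ 0.5025, -0.0258,  0.2168]))] []
```

View pics/w13.png

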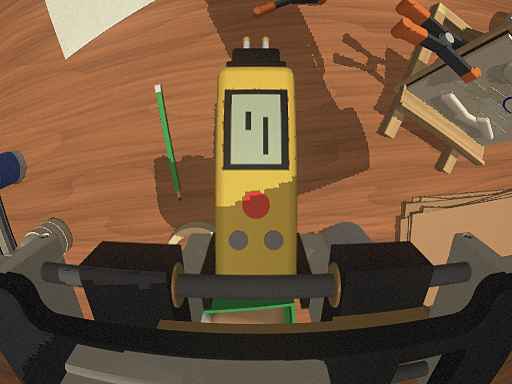

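Pitch is 19.94° and the meter is firmly gripped. Moving to a pre-pose in front of the ring, keeping high past the brushes and the clamp.

step_arm --pt "0.04 -0.012 0.035 -0.03 0.05" --pt "0.04 -0.025 0.08 -0.03 0.14" --pt "0.04 -0.035 0.13 -0.03 0.24" --pt "0.04 -0.045 0.18 -0.03 0.34" --pt "0.04 -0.052 0.221 -0.03 0.417"

```text
time_s: 17.55
tcp_pos: [0.7067, 0.1734, 0.2937]
eef_rot: [-179.8, -0.1, 149.1]
contact_force: [0.6, -1.1, -1.4]
gripper_width: 0.0437
```

step_arm --pt "0.04 0 0 0 0" --pt "0.04 0 0 0.02 0" --pt "0.04 0 0 0.05 0" --pt "0.04 0 0 0.06 0" --pt "0.04 0 0 0.06 0"

```text
time_s: 18.18
tcp_pos: [0.7065, 0.171, 0.2353]
eef_rot: [-179.9, -0.1, 149.2]
contact_force: [0.5, -0.1, -0.2]
gripper_width: 0.0433
```

```bash
python3 - <<'E'
from h import *
s=st(); c=capture("wrist"); save("w14.png",c["image"]); ctr,nn,x,y,ab=meter_pose(c)
save("w14c.png",c["image"][:140,180:340],5)
c=capture("top"); save("t14.png",c["image"][150:250,150:290],5)
c=capture("side"); save("s14.png",c["image"][130:330,130:330],3)
E
```

```text
t 18.18 tcp [0.7065 0.171  0.2353] rot [-1.7987e+02 -7.0000e-02  1.4921e+02] F [ 0.49 -0.09 -0.16] M [-0.09 -0.11  0.05] w 0.0433 q [  28.9   25.8    7.5    0.   -71.8 -149.7]
plane 4981 5427 ctr [0.6694 0.1917 0.2277] n [-0.2923  0.1705  0.941 ] pitch(nose down) 19.78 sideroll -0.19 rect ((11.83255386352539, -0.8434944152832031), (105.25774383544922, 40.80864715576172), 0.06897448748350143) front xmax 0.064485945
```

View pics/w14.png

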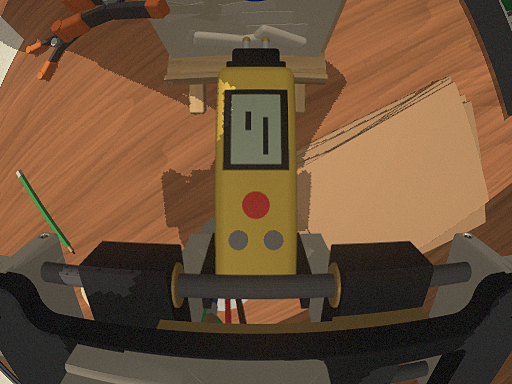

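View pics/w14c.png

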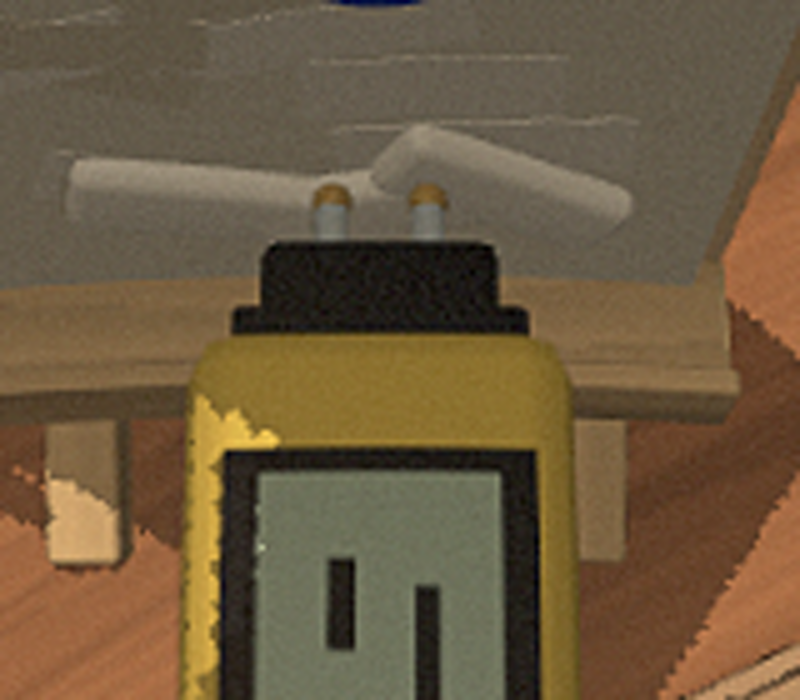

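View pics/t14.png

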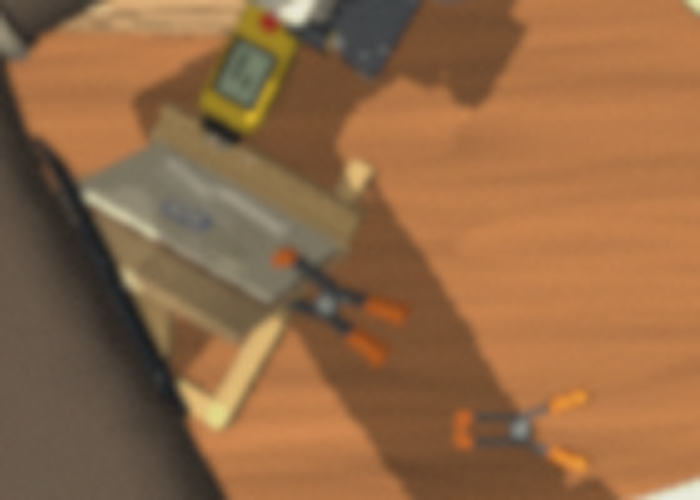

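View pics/s14.png

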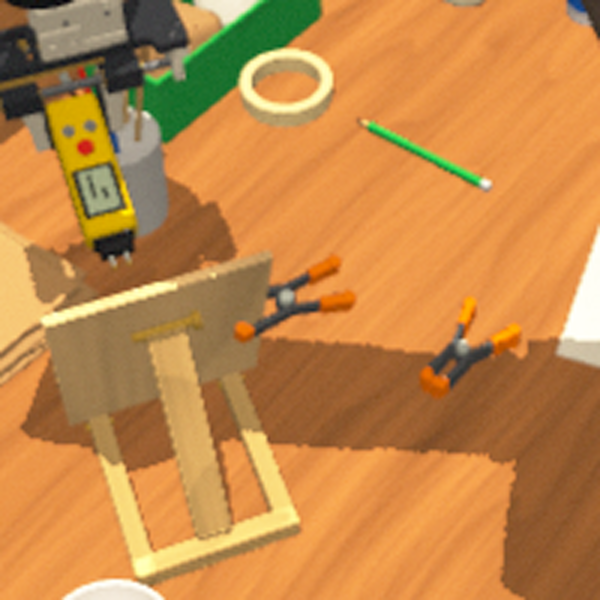

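```bash
python3 - <<'E'
from h import *
yaw=np.radians(149.1); O=np.array([0.5775,0.2345,0.05]); ex=np.array([np.cos(yaw),np.sin(yaw),0]); ey=np.array([-np.sin(yaw),np.cos(yaw),0]); ez=np.array([0,0,1.])
up=.342*ex+.94*ez; nn=-.94*ex+.342*ez
F=lambda p:np.array([(p-O)@up,(p-O)@ey,(p-O)@nn]).round(4)
c=capture("top"); W=cloud(c); i=c["image"].astype(int)
b=(i[...,2]-i[...,0]>8); b[:175]=0;b[215:]=0;b[:,:165]=0;b[:,:175]=0;b[:,205:]=0
vs,us=np.nonzero(b);print(b.sum(),us.min(),us.max(),vs.min(),vs.max())
P=W[b]; f=np.array([F(p) for p in P]); print("ring u,y,h",(f.min(0)+f.max(0))/2,np.median(f,0),f.min(0),f.max(0))
# plane of panel now
D=W-O; h=D@nn;y=D@ey;u=D@up; q=(u>.09)&(u<.15)&(abs(y)<.06)&(abs(h)<.02)
A=np.c_[u[q],y[q],np.ones(q.sum())]; co=np.linalg.lstsq(A,h[q],rcond=None)[0]; print("h fit",co, np.median(h[q]))
print("spotter spot",[(d["p"],np.round(d["location"],4),F(np.array(d["location"]))) for d in spotter.tip_of("top","spot")])
print("nose top",[(d["p"],np.round(d["location"],4),F(np.array(d["location"]))) for d in spotter.tip_of("top","nose_tip")])
capture("side");print("nose side",[(d["p"],np.round(d["location"],4),F(np.array(d["location"]))) for d in spotter.tip_of("side","nose_tip")])
c=capture("wrist")
print("nose wrist",[(d["p"],np.round(d["location"],4),F(np.array(d["location"]))) for d in spotter.tip_of("wrist","nose_tip")])
print("spot wrist",[(d["p"],np.round(d["location"],4),F(np.array(d["location"]))) for d in spotter.tip_of("wrist","spot")])
ctr,n,x,yy,ab=meter_pose(c)
o=c["pose"][:3,3]
T=[]
for u_,v_ in((246.3,37.2),(265.6,37.2)):
    a=fish(c,u_,v_,0.1); d=(a-o); p0=ctr-n*.0125; t=((p0-o)@n)/(d@n); T.append(o+d*t)
T=np.array(T); print("tips",T,np.linalg.norm(T[0]-T[1]),"mid",T.mean(0).round(4),F(T.mean(0)), "meter x in easel",[(x@k).round(3) for k in(up,ey,nn)], "rel tcp",(T.mean(0)-r.get_state()["tcp_pos"]).round(4))
E
```

```text
Traceback (most recent call last):
ValueError: zero-size array to reduction operation minimum which has no identity
```

```bash
cat > m.py <<'E'
from h import *
yaw=np.radians(149.1); O=np.array([0.5775,0.2345,0.05]); ex=np.array([np.cos(yaw),np.sin(yaw),0]); ey=np.array([-np.sin(yaw),np.cos(yaw),0]); ez=np.array([0,0,1.])
up=.342*ex+.94*ez; nn=-.94*ex+.342*ez
F=lambda p:np.array([(p-O)@up,(p-O)@ey,(p-O)@nn]).round(4)
def sp(cam,l): print(cam,l,[(round(d["p"],2),np.round(d["location"],4),F(np.array(d["location"]))) for d in spotter.tip_of(cam,l)])
def ring():
    c=capture("top"); W=cloud(c); i=c["image"].astype(int)
    s=i[...,2]-i[...,0]; w=s[180:208,172:204]; print("med",np.median(w),"max",w.max())
    b=np.zeros(s.shape,bool); b[180:208,172:204]=w>np.median(w)+10
    vs,us=np.nonzero(b);print(b.sum(),us.min(),us.max(),vs.min(),vs.max())
    f=np.array([F(p) for p in W[b]]); print("ring u,y,h mid",(f.min(0)+f.max(0))/2,np.median(f,0),f.min(0),f.max(0))
    D=W-O; h=D@nn;y=D@ey;u=D@up; q=(u>.09)&(u<.15)&(abs(y)<.06)&(abs(h)<.02)
    A=np.c_[u[q],y[q],np.ones(q.sum())]; co=np.linalg.lstsq(A,h[q],rcond=None)[0]; print("h fit",co.round(4), np.median(h[q]).round(4))
def tips(px,c):
    ctr,n,x,yy,ab=meter_pose(c); o=c["pose"][:3,3]; T=[]
    for u_,v_ in px:
        a=fish(c,u_,v_,0.1); d=(a-o); p0=ctr-n*.0125; T.append(o+d*(((p0-o)@n)/(d@n)))
    T=np.array(T); print("tips sep",np.linalg.norm(T[0]-T[1]),"mid",T.mean(0).round(4),F(T.mean(0)), "meter x in easel",[(x@k).round(3) for k in(up,ey,nn)], "rel tcp",(T.mean(0)-r.get_state()["tcp_pos"]).round(4))
E
python3 - <<'E'
from m import *
ring(); sp("top","spot"); sp("top","nose_tip")
capture("side");sp("side","nose_tip")
c=capture("wrist"); sp("wrist","nose_tip"); sp("wrist","spot")
tips(((246.3,37.2),(265.6,37.2)),c)
E
```

```text
med -30.0 max 3
68 172 192 189 207
ring u,y,h mid [0.3535  0.0263  0.07755] [ 0.12055 -0.00715  0.01   ] [ 0.0868 -0.0307  0.0073] [0.6202 0.0833 0.1478]
h fit [0.014  0.0098 0.0081] 0.0096
top spot [(0.82, array([0.5577, 0.257 , 0.1608]), array([ 0.1139, -0.0091,  0.0111]))]
top nose_tip [(0.55, array([0.601 , 0.2364, 0.1864]), array([ 0.1217, -0.0137,  0.0647]))]
side nose_tip [(0.65, array([0.5975, 0.2371, 0.1845]), array([ 0.121 , -0.0125,  0.0609]))]
wrist nose_tip [(0.7, array([0.5925, 0.238 , 0.1873]), array([ 0.1253, -0.0107,  0.0574]))]
wrist spot [(0.37, array([0.7772, 0.0799, 0.0022]), array([-0.1307,  0.0301,  0.2194]))]
plane 4767 5228 ctr [0.6696 0.1934 0.2291] n [-0.2907  0.178   0.9401] pitch(nose down) 19.93 sideroll 0.25 rect ((11.152339935302734, -0.5402946472167969), (40.64410400390625, 105.1040267944336), 89.95366668701172) front xmax 0.06372077
tips sep 0.012059626263217186 mid [0.5996 0.2358 0.1861] [ 0.1217 -0.0125  0.0637] meter x in easel [np.float64(0.001), np.float64(0.003), np.float64(-1.0)] rel tcp [-0.1073  0.0642 -0.0506]
```

```bash
python3 - <<'E'
from m import *
c=capture("top"); W=cloud(c); i=c["image"].astype(int)
b=(i[...,2]-i[...,0]>-16); D=W-O; h=D@nn;y=D@ey;u=D@up
q=b&(u>.08)&(u<.15)&(y>-.05)&(y<.03)&(h>.004)&(h<.016)
print(q.sum()); (cx,cy),rad=cv2.minEnclosingCircle(np.c_[u[q],y[q]].astype(np.float32)); print(cx,cy,rad,u[q].min(),u[q].max(),y[q].min(),y[q].max(), u[q].mean(),y[q].mean())
save("t15.png",c["image"][180:208,172:204],16)
E
```

```text
46
0.11224718391895294 -0.009157545864582062 0.025134354829788208 0.0873247650244423 0.13727994296813129 -0.030131357243657425 0.00795936358025007 0.11594030332644852 -0.009887435299577195
```

View pics/t15.png

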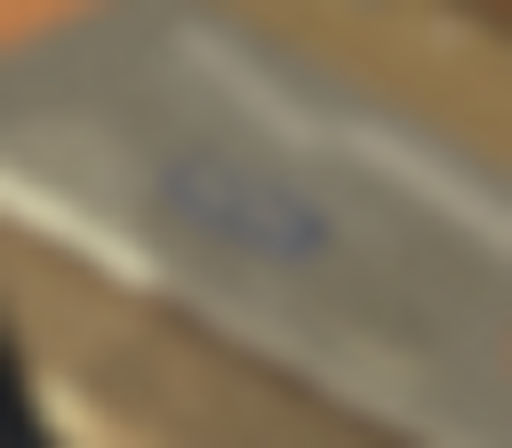

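```bash
python3 - <<'E'
from m import *
c=capture("top")
def pt(u,v):
    d=c["pose"][:3,:3]@np.array([(u-c["cx"])/c["fx"],(v-c["cy"])/c["fy"],1]); o=c["pose"][:3,3]; p0=O+nn*.0095; return F(o+d*(((p0-o)@nn)/(d@nn)))
for a in((245,205),(165,190),(325,228)): print(pt(172+a[0]/16-.5,180+a[1]/16-.5))
E
```

```text
[ 0.113  -0.0111  0.0095]
[ 0.1296 -0.0247  0.0095]
[0.1005 0.0046 0.0095]
```

The ring's centre is at u=0.113, y=-0.011. The tip is at u=0.1217, y=-0.0125, about 54 mm off the face, with the meter axis exactly along the face normal. Approaching to about 14 mm.

step_arm --pt "0.04 -0.003 -0.0015 0.0085 0" --pt "0.04 0.012 -0.0015 0.014 0" --pt "0.04 0.024 -0.0015 0.0185 0" --pt "0.04 0.0345 -0.0015 0.0222 0" --pt "0.04 0.0345 -0.0015 0.0222 0"

```text
time_s: 19.5
tcp_pos: [0.6756, 0.1887, 0.2145]
eef_rot: [180.0, -0.0, 149.3]
contact_force: [-0.5, 0.2, -1.5]
gripper_width: 0.0437
```

step_arm --pt "0.04 0 0 0 0"

```text
time_s: 19.62
tcp_pos: [0.6766, 0.1882, 0.2148]
eef_rot: [180.0, 0.0, 149.2]
contact_force: [-0.0, 0.1, -1.9]
gripper_width: 0.0438
```

```bash
python3 - <<'E'
from m import *
st(); c=capture("wrist"); save("w16.png",c["image"][:140,180:340],5); sp("wrist","nose_tip"); sp("wrist","spot"); meter_pose(c)
c=capture("top"); save("t16.png",c["image"][160:220,160:240],8); sp("top","nose_tip"); sp("top","spot")
capture("side"); sp("side","nose_tip")
E
```

```text
t 19.62 tcp [0.6766 0.1882 0.2148] rot [1.7997e+02 3.0000e-02 1.4925e+02] F [-0.01  0.08 -1.9 ] M [-0.11 -0.08  0.02] w 0.0438 q [  31.4   24.1    2.     0.   -67.9 -152.2]
wrist nose_tip [(0.6, array([0.5658, 0.2542, 0.1641]), array([ 0.1141, -0.0109,  0.0201]))]
wrist spot [(0.94, array([0.5543, 0.2597, 0.1566]), array([ 0.1114, -0.0097,  0.0056]))]
plane 4801 5224 ctr [0.6401 0.2098 0.2072] n [-0.2924  0.1735  0.9404] pitch(nose down) 19.88 sideroll -0.04 rect ((11.957721710205078, 0.10930061340332031), (40.56661605834961, 105.1731948852539), 89.82403564453125) front xmax 0.06460637
top nose_tip [(0.57, array([0.5671, 0.2485, 0.164 ]), array([ 0.1127, -0.0067,  0.0238]))]
top spot [(0.84, array([0.5584, 0.26  , 0.1603]), array([ 0.1138, -0.0121,  0.01  ]))]
side nose_tip [(0.3, array([ 0.5749,  0.2355, -0.0026]), array([-0.0485,  0.0005, -0.0206]))]
```

View pics/w16.png

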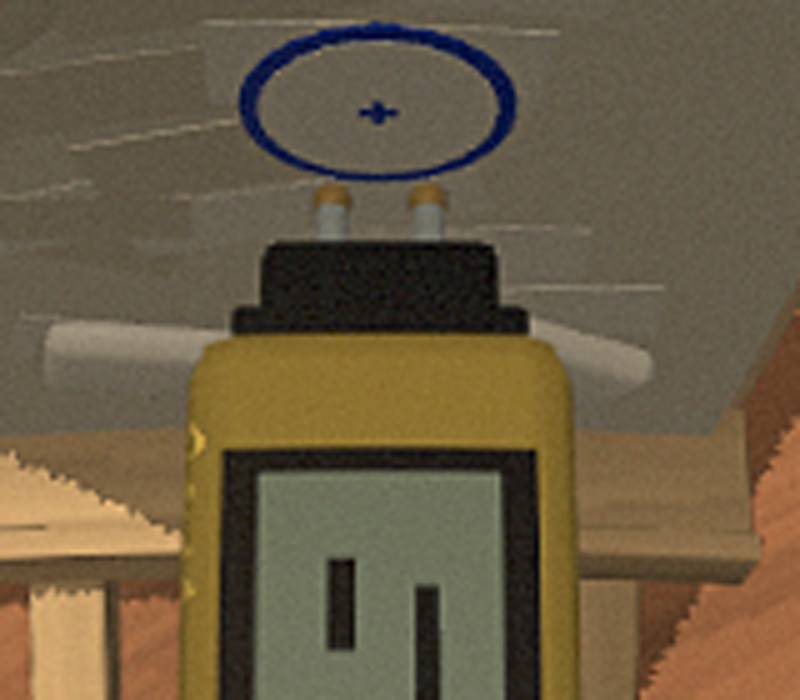

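View pics/t16.png

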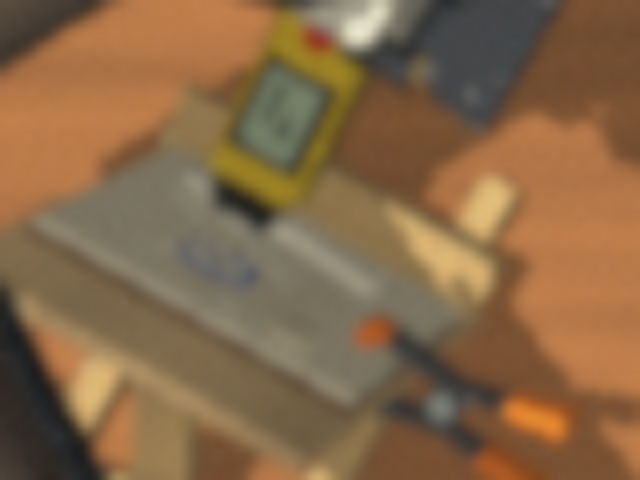

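The wrist crop shows the cross at (377,112) and the contacts centred at (380,190), so the sideways alignment is right. I'll check the up-slope offset and gap in the same camera.

```bash
python3 - <<'E'
from m import *
c=capture("wrist")
P=np.array([fish(c,u,v) for v in range(3,36) for u in range(225,290)]); f=np.array([F(p) for p in P])
q=(f[:,0]>.085)&(f[:,0]<.14)&(abs(f[:,2])<.018)&(c["z_map"][3:36,225:290].ravel()>0)
Q=P[q]; ct=Q.mean(0); n=np.linalg.svd(Q-ct)[2][2]; n*=np.sign(n[2]); print(q.sum(),"face n in easel",[(n@k).round(4) for k in(up,ey,nn)],"h",np.median(f[q][:,2]))
x=fish(c,255.3,22.3); print("cross",x.round(4),F(x))
tips(((246.3,37.5),(265.6,37.5)),c)
E
```

```text
2133 face n in easel [np.float64(-0.0), np.float64(-0.0065), np.float64(1.0003)] h 0.0105
cross [0.5593 0.2574 0.1592] [ 0.112  -0.0103  0.0116]
plane 4767 5185 ctr [0.639  0.2094 0.2063] n [-0.2922  0.1734  0.9405] pitch(nose down) 19.86 sideroll -0.04 rect ((11.029808044433594, -0.3233146667480469), (41.069026947021484, 105.42816162109375), 89.85370635986328) front xmax 0.06379615
tips sep 0.012049702513765963 mid [0.5694 0.2519 0.1635] [ 0.1122 -0.0107  0.0239] meter x in easel [np.float64(0.002), np.float64(0.002), np.float64(-1.0)] rel tcp [-0.1072  0.064  -0.0508]
```

Within 0.5 mm of the cross, square to the face, gap about 13.4 mm. Creeping in.

step_arm --pt "0.04 0.004 0 0.0015 0" --pt "0.04 0.008 0 0.0029 0" --pt "0.04 0.0103 0 0.0038 0" --pt "0.04 0.0103 0 0.0038 0" --pt "0.04 0.0103 0 0.0038 0"

```text
time_s: 20.7
tcp_pos: [0.6676, 0.1933, 0.2107]
eef_rot: [180.0, 0.0, 149.2]
contact_force: [0.1, -0.2, -1.2]
gripper_width: 0.0437
```

```bash
cat >> m.py <<'E'
def fn():
    s=st(); print("force along nn",(s["contact_force"]@nn).round(2), "up",(s["contact_force"]@up).round(2),"ey",(s["contact_force"]@ey).round(2),"TCP easel",F(s["tcp_pos"]))
E
python3 - <<'E'
from m import *
fn(); c=capture("wrist"); save("w17.png",c["image"][:140,180:340],5); fn()
E
```

```text
t 20.7 tcp [0.6676 0.1933 0.2107] rot [1.7999e+02 1.0000e-02 1.4923e+02] F [ 0.1  -0.19 -1.17] M [-0.11 -0.06  0.04] w 0.0437 q [  32.2   23.6    0.7    0.   -67.1 -152.9]
force along nn -0.23 up -1.16 ey 0.12 TCP easel [ 0.1173 -0.011   0.1475]
t 20.75 tcp [0.6677 0.1933 0.2107] rot [1.7999e+02 1.0000e-02 1.4922e+02] F [ 0.18 -0.59 -2.  ] M [-0.03 -0.13 -0.02] w 0.0434 q [  32.2   23.6    0.7    0.   -67.1 -152.9]
force along nn -0.25 up -2.03 ey 0.42 TCP easel [ 0.1173 -0.0109  0.1476]
```

View pics/w17.png

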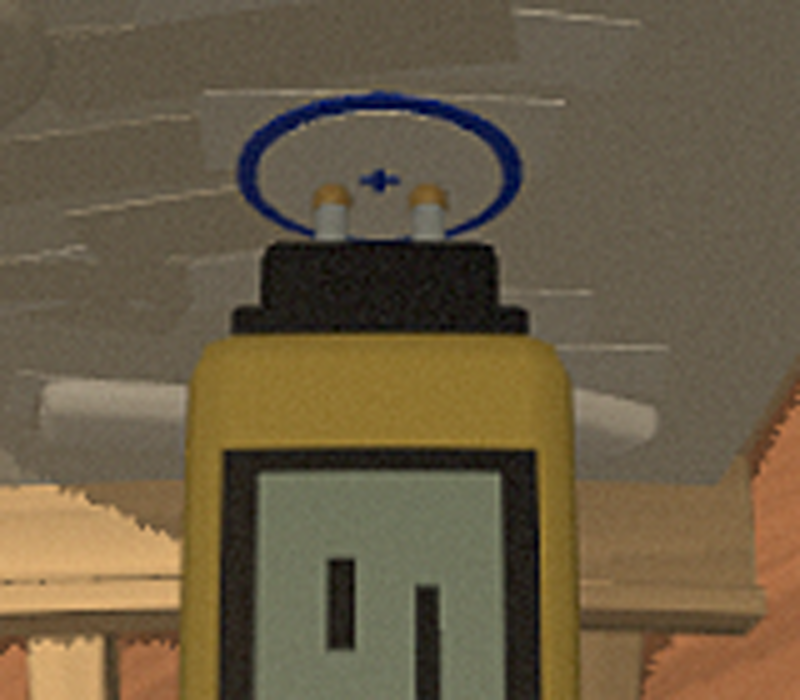

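step_arm --pt "0.04 0.0016 0 0.0006 0" --pt "0.04 0.0033 0 0.0012 0" --pt "0.04 0.0033 0 0.0012 0" --pt "0.04 0.0033 0 0.0012 0"

```text
time_s: 21.25
tcp_pos: [0.665, 0.1949, 0.2096]
eef_rot: [180.0, 0.0, 149.2]
contact_force: [1.4, 0.1, -1.3]
gripper_width: 0.0439
```

```bash
python3 - <<'E'
from m import *
fn(); c=capture("wrist"); save("w18.png",c["image"][:140,180:340],5); fn()
E
```

```text
t 21.25 tcp [0.665  0.1949 0.2096] rot [1.7998e+02 3.0000e-02 1.4922e+02] F [ 1.43  0.15 -1.31] M [-0.45 -0.74 -0.02] w 0.0439 q [  32.4   23.4    0.3    0.   -66.8 -153.2]
force along nn 0.64 up -1.63 ey -0.86 TCP easel [ 0.1174 -0.0109  0.1443]
t 21.3 tcp [0.6649 0.1949 0.2095] rot [1.7999e+02 2.0000e-02 1.4922e+02] F [ 1.09 -1.12  0.06] M [-0.53 -0.73  0.04] w 0.0437 q [  32.4   23.4    0.3    0.   -66.8 -153.2]
force along nn 1.44 up -0.46 ey 0.4 TCP easel [ 0.1173 -0.0109  0.1442]
```

View pics/w18.png

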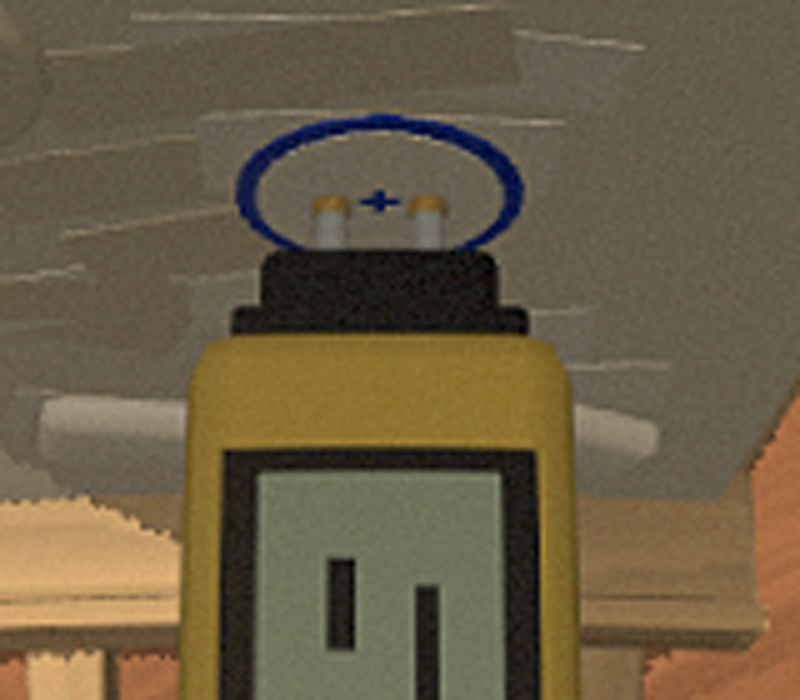

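Contact is made and the nose has moved in about 1.3 mm (its black edge went from row 242 to 250, at about 6.2 px/mm). About 2.7 mm more to go.

step_arm --pt "0.04 0.0012 0 0.0004 0" --pt "0.04 0.0025 0 0.0009 0" --pt "0.04 0.0025 0 0.0009 0" --pt "0.04 0.0025 0 0.0009 0"

```text
time_s: 21.8
tcp_pos: [0.6627, 0.1962, 0.2086]
eef_rot: [180.0, 0.0, 149.2]
contact_force: [2.5, -1.9, 0.1]
gripper_width: 0.0437
```

```bash
python3 - <<'E'
from m import *
fn(); c=capture("wrist"); fn(); save("w19.png",c["image"][:140,180:340],5); meter_pose(c)
c=capture("wrist"); fn()
c=capture("top"); save("t19.png",c["image"][150:230,140:250],6);fn()
c=capture("side"); save("s19.png",c["image"][130:330,130:330],3);fn()
E
```

```text
t 21.8 tcp [0.6627 0.1962 0.2086] rot [1.7999e+02 2.0000e-02 1.4922e+02] F [ 2.55 -1.92  0.12] M [-0.73 -1.1   0.04] w 0.0437 q [  32.6   23.3   -0.     0.   -66.7 -153.4]
force along nn 3.02 up -0.97 ey 0.34 TCP easel [ 0.1173 -0.0109  0.1415]
t 21.85 tcp [0.6627 0.1962 0.2086] rot [1.7999e+02 1.0000e-02 1.4922e+02] F [ 3.33 -2.54 -0.51] M [-0.78 -1.1   0.02] w 0.0436 q [  32.6   23.3   -0.     0.   -66.6 -153.4]
force along nn 3.74 up -1.91 ey 0.47 TCP easel [ 0.1173 -0.0109  0.1415]
plane 5082 5513 ctr [0.6255 0.2177 0.2007] n [-0.2913  0.1755  0.9404] pitch(nose down) 19.88 sideroll 0.1 rect ((11.400959014892578, -0.41152381896972656), (105.11034393310547, 41.06071472167969), 0.1545969396829605) front xmax 0.064011335
t 21.9 tcp [0.6627 0.1962 0.2085] rot [1.7999e+02 1.0000e-02 1.4922e+02] F [ 3.35 -1.71 -0.09] M [-0.74 -1.11  0.02] w 0.0439 q [  32.6   23.3   -0.     0.   -66.6 -153.4]
force along nn 3.5 up -1.36 ey -0.25 TCP easel [ 0.1173 -0.0109  0.1414]
t 21.95 tcp [0.6627 0.1962 0.2085] rot [1.7999e+02 1.0000e-02 1.4922e+02] F [ 2.25 -1.91 -1.16] M [-0.71 -1.12 -0.03] w 0.0437 q [  32.6   23.3   -0.     0.   -66.7 -153.4]
force along nn 2.34 up -2.09 ey 0.48 TCP easel [ 0.1173 -0.0109  0.1414]
t 22.0 tcp [0.6627 0.1962 0.2085] rot [1.7999e+02 1.0000e-02 1.4922e+02] F [ 2.56 -1.87 -0.41] M [-0.71 -1.14  0.07] w 0.0434 q [  32.6   23.3   -0.     0.   -66.7 -153.4]
force along nn 2.83 up -1.47 ey 0.29 TCP easel [ 0.1173 -0.0109  0.1414]
```

View pics/w19.png

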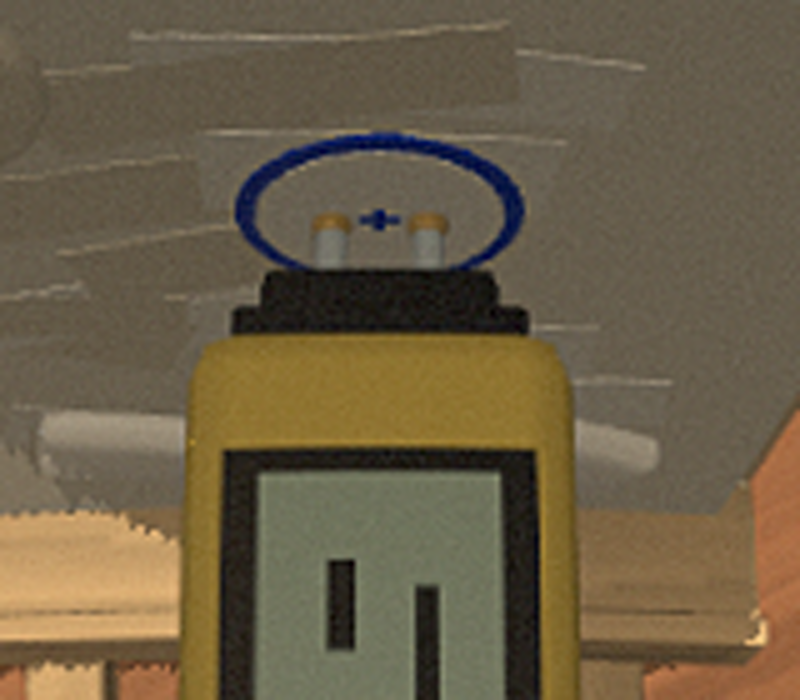

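View pics/t19.png

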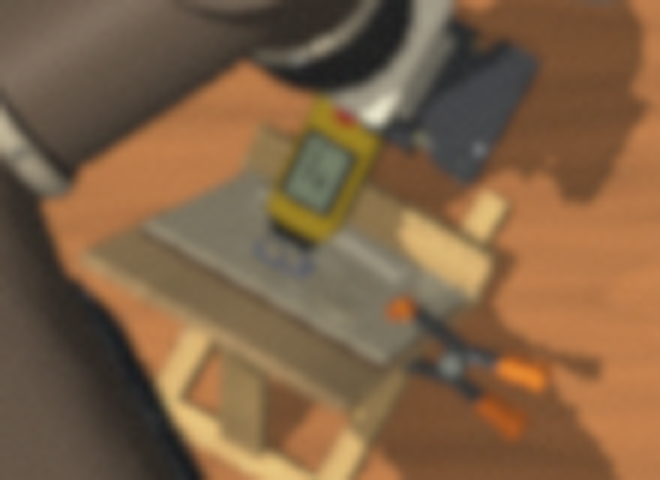

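View pics/s19.png

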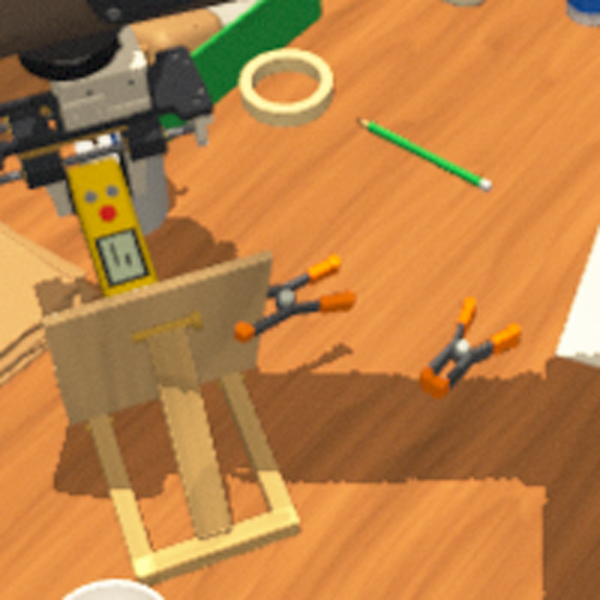

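Nose in by about 3.9 mm (28 px at 7.1 px/mm) and mean push about 3.1 N. The contacts straddle the cross inside the ring, pitch is 19.9°, and the clamp still holds. Handing in.

```bash
python3 - <<'E'
from m import *
workorder.close_job(); fn()
E
```

```text
the job is handed in; nothing more can be done
the job is handed in; nothing more can be done
```

I clipped the rightmost orange clamp over the easel's +y side edge. I then picked up the meter and pressed its contacts inside the blue ring, and handed the job in at about 22 s with the meter still held there.

- **Clamp:** the pads are on the relief's flat side strip and the clamp holds on its own. It settled to the board's lean and looked unchanged in the last pictures.
- **Meter angle:** the tool can only point straight down. I gripped the tail lightly, lifted so the meter pivoted on its nose, then tightened to 45 N. The last check showed 19.9° of tilt against the 20° needed.
- **Contacts:** before the final push the tip was within about 0.5 mm of the ring's cross. In the last picture the contacts sit either side of the cross, inside the ring.
- **Push:** the nose is in about 3.9 mm of its 8 mm, judged from the pictures. The push read 2.3 to 3.7 N (mean about 3.1 N) against 3.5 N at half way.

No check failed; the camera and network estimates of the spot and tip disagreed by up to about 6 mm, so I used the wrist camera for the final approach. The relief and the nearby things I could see looked undisturbed. I did not re-measure each bystander, and the force reading after hand-in was not available.

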